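# Open the bakery's label printer and drop in a new label roll

### The arm

A 7-joint arm with a two-finger parallel gripper is mounted at the origin on the work surface. World frame = base frame: x ahead of the robot, y to its left, z up, the work surface at z = 0. Lengths are in m, angles in rad, forces in N, time in s.
With the tool pointing down it reaches from about 0.4 to 0.875 m from the base axis. Payload 6.5 kg.
Tool frame: the origin (TCP) lies between the finger pads; the fingertips stand 8 mm ahead of it and the grasp point (between the pads) lies 11 mm behind it; z points along the fingers, y is the direction in which the jaws open and shut (so a half turn about z gives the same grasp; the last joint's range is limited). The gripper opens to 88 mm and grips with 3 to 60 N. Pads are 18 mm wide; open, the fingers measure 123 mm over their backs; the gripper's body (75 mm by 187 mm) begins 45 mm behind the grasp point.
Start: joints at [-1.377, 0.536, -0.004, 1.538, 0.003, 1.067, -0.071], TCP at [0.167, 0.628, 0.247] pointing down, gripper open.
Joint ranges: [-2.7, 2.7], [-0.37, 2.16], [-1.27, 1.26], [0.24, 2.4], [-1.31, 4.45], [0.19, 1.91], [-2.76, 2.76]. Speed limits (rad/s): [2.39, 2.39, 3.14, 3.14, 3.14, 3.14, 3.14].

### API

Orientations are given as a rotation vector (axis times angle).
In Python, from cell import telemetry, optics, order gives the robot as it stands.
- The arm moves only by the tool send_rows, never from a script. Its argument "rows" is a list of rows, each an object with "travel": the shift along the tool's x, y, z in mm, a list of three; "rot": the turn, a rotation vector about the tool's x, y, z in degrees, a list of three. A call has 1 to 12 rows; each row is the pose to reach, as a shift and turn from the pose commanded when the call began, along the tool's axes at that moment; what a row does not reach only later rows make up. A row lasts 1/8 s, in which the tool goes at most 62.5 mm and 10.7 degrees, less where a joint would pass 70% of its speed; a pose out of reach is approached as far as the arm can. A call with a gripper value outside its range is refused whole. "gripper" is the opening in per cent of the stroke, from 0 (shut) to 100 (fully open), set as the call begins (left out, the last holds). The fingers move at their own pace and stop on an object; "grip_force" is the grip in N (left out, the last holds). Time passes only in rows, so rows that repeat a pose let the fingers close. It gives the time, the measured TCP pose, the force and the opening at its end, in the units of the state.
- telemetry.sense(): the state, without advancing time (a new reading comes with each control period).
- optics.snapshot(name): name is "scene" or "top" or "wrist"; returns a dict with "pixels" (400x640x3 uint8, red, green, blue), "depth" (400x640 float32, m along the optical axis (not along the pixel's ray), 0 where there is no reading), "mtx" (3x3 intrinsics, pixels), "dist_coeffs" ([k1, k2, p1, p2, k3] as OpenCV has them; the pictures are not rectified), "R" (3x3) and "t" (3): a world point X has camera coordinates R X + t. Camera axes: x right, y down, z forward; pixel columns grow to the right and rows downward; lengths in m; the calibration is good to about 2 mm. A picture is of the moment at which its call begins.
- order.finish_job(): hands the job in, once; it reports no verdict.
The state is a dict: "time": time; "qpos": joint angles; "qvel": joint speeds; "effort": joint torques, N m; "position": TCP position; "tcp_rot": TCP orientation; "wrist_force": force on the tool from outside, world axes, zero at the start; "wrist_torque": the same for the moment, N m; "grip_width": finger opening in m.
Only numpy, scipy, OpenCV 4.12 (cv2) and the standard library are available. Lean on these libraries where they do the work, as an engineer would, in place of code of your own. Each camera call takes 0.05 s, during which the arm holds its last target. There are 200 camera calls.

### The job

The label printer on the counter has run out. Press the green snap tab in the front of its cover inward, gently, just enough to free it, because the thin tab snaps off at 16 N, and keep it pressed while you lift the cover, then swing the cover right back until it stands open, never forcing the printer's plastic. Then lower the new label roll from the pine tray gently into the middle of the printer's well, lying home on its two white rollers, and leave the cover standing open so that I can thread the labels; leave everything else on the counter where it is.

Things in the scene. Friction and masses are not known exactly. Their poses are not given: they have to be found in the camera images.
- printer: Desktop label printer, charcoal base, light grey cover, 210 mm long (x), 178 wide (y), fixed. Origin under its centre; its front faces its own -x, to the right as the robot sees it. Base 90 mm high, all covered by the closed cover (36 mm more, top at 126). Inside: roll well x -48 to +50, y -65 to +65 mm with two white rollers across it; rims 90 mm high, the black platen block in front of it (x -77 to -49) 80 mm.
- cover_hinge (a point): Middle of the cover's hinge line, at the base's rear upper edge (printer x +105 mm, 90 mm up); the line runs along the printer's y. Axes as the printer's. The cover weighs 0.3 kg; the stiff hinge keeps it wherever it is left; raising it takes 3 to 4 N at the front edge. The barb of the snap tab, behind the front wall, holds the closed cover down.
- cover (a joint): Opening angle of the cover in rad: 0 closed, grows as the front edge rises, stop at 1.8. Latched, the front edge gives only about 1 mm. With the tab pressed, 6 mm of lift at the front edge brings the barb clear; then it can be raised farther by the pressed pad, or from under its front edge by a fingertip reaching in between cover and base, then followed in an arc about the hinge.
- cover_edge (a point): Middle of the lower front edge of the cover (moves with it): 210 mm from the hinge line, 90 mm above the counter when closed. Axes turn with the cover. The tab's green leaf with its barb hangs 14 mm below this edge in the middle (34 mm wide), just behind the front; beside it the edge is free. Pushing the printer or its cover anywhere with more than 30 N cracks the plastic.
- tab_spot (a point): Centre of the green snap tab's ribbed pad, in the plane of the cover's front face, 20 mm above its lower edge. Pad 38 mm wide, 36 high, in a 46 mm notch open to front and top; by wear it stands 2 to 14 mm proud: feel for it. Pressed to printer +x it springs, 3 N plus 2 N/mm; barb frees 3.5 mm in (10 N), hard stop 5 mm in (13 N). Over 16 N snaps it off.
- well_seat (a point): Where the label roll's centre lies when it is home on the two rollers of the well: 51 mm above the counter, straight above the printer's origin. Axes as the printer's; the roll's axis must lie along this y.
- roll_center (a point): Centre of the new label roll: white paper roll with a brown core, 64 mm in diameter, 50 mm wide, 0.1 to 0.25 kg. It lies on its side; its axis is its own y. It starts in the tray with its centre 42 mm above the counter.
- stock_tray: Shallow pine tray, 120 (x) x 150 (y) x 22 mm high, fixed, the roll lying across two low battens in it, axis along the tray's y, 44 mm free between each end of the roll and the side wall. Origin under its centre. It stands left or right of the printer.
- jam_jar: Bystander: red jam jar, 68 mm in diameter, 85 high; origin at the centre of its foot.
- card_terminal: Bystander: dark card terminal lying flat, 165 x 78 x 42 mm; origin under its centre.
- crumb_brush: Bystander: flat brush with a wooden handle, about 200 mm long, lying on the counter to the right of the printer.
Not all that is in view belongs to the job. What is shaped like the part that bears roll_center but pink or purple is not meant.

How it is judged:
By the outcome, as a careful person would: the job done as asked, in the order asked, and still so for the second after the job is handed in, with the robot touching nothing.
It also fails if it takes over 72 s, if anything falls off the work surface, if the arm or the gripper's body presses on something with over 40 N, if the wrist force passes 120 N, or if a joint passes its speed limit or range.

## Working session

There is one attempt and no reset: what is moved stays moved. The work goes in short steps, Python scripts to look and compute and a tool call to move; the robot and the scene stay as the last step left them, time stands still between calls to the robot, and variables do not carry over. Pictures are saved under pics/ and viewed, about 8 in all and at most 12, crops included, and the job is handed in when it is done.

Besides the shell and the picture viewer there is one more tool, called after "Request:" as name([rows], argument=value, ...), one row to a line, values as JSON. send_rows: Moves the arm, as the interface text tells. Its arguments: {"type":"object","properties":{"rows":{"type":"array"},"gripper":{"type":"number"},"grip_force":{"type":"number"}},"required":["rows"]}

```bash
mkdir -p pics; ls; python3 - <<'E'
from cell import telemetry, optics, order
import cv2,numpy as np
s=telemetry.sense()
for k in s: print(k,np.round(s[k],3))
ims=[]
for n in ["scene","top","wrist"]:
    d=optics.snapshot(n); np.savez(f"{n}0.npz",**d)
    cv2.imwrite(f"pics/{n}0.png",d["pixels"][:,:,::-1])
    print(n,d["mtx"].round(1).tolist(),d["dist_coeffs"],d["R"].round(3).tolist(),d["t"].round(3))
E
```

```text
pics
time 0.0
qpos [-1.377  0.537 -0.004  1.539  0.003  1.067 -0.071]
qvel [-0.     0.     0.     0.     0.001 -0.    -0.001]
effort [-2.0000e-03 -5.7098e+01  9.9000e-01 -2.5162e+01 -5.6000e-02  1.8000e-02
  0.0000e+00]
position [0.167 0.628 0.246]
tcp_rot [-4.070e-01 -3.115e+00  3.000e-03]
wrist_force [0.231 0.566 0.431]
wrist_torque [-0.     0.023  0.012]
grip_width 0.088
scene [[488.2, 0.0, 325.6], [0.0, 488.2, 191.5], [0.0, 0.0, 1.0]] [-0.04839346  0.          0.          0.          0.        ] [[0.861, 0.509, -0.015], [0.308, -0.544, -0.78], [-0.405, 0.667, -0.625]] [-0.473 -0.08   1.596]
top [[401.7, 0.0, 323.1], [0.0, 401.7, 199.7], [0.0, 0.0, 1.0]] [0.03500561 0.         0.         0.         0.        ] [[0.008, -1.0, 0.012], [-0.984, -0.01, -0.176], [0.176, -0.01, -0.984]] [0.004 0.558 1.174]
wrist [[282.5, 0.0, 318.7], [0.0, 282.5, 203.3], [0.0, 0.0, 1.0]] [-0.02495599  0.          0.          0.          0.        ] [[0.256, 0.967, -0.001], [0.928, -0.246, 0.282], [0.272, -0.073, -0.959]] [-0.65  -0.039  0.389]
```

View pics/top0.png

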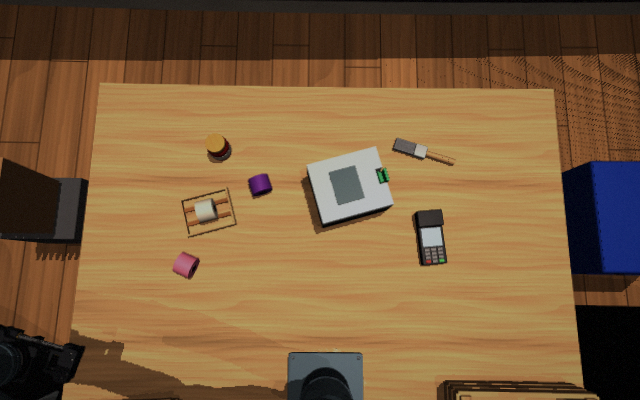

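View pics/scene0.png

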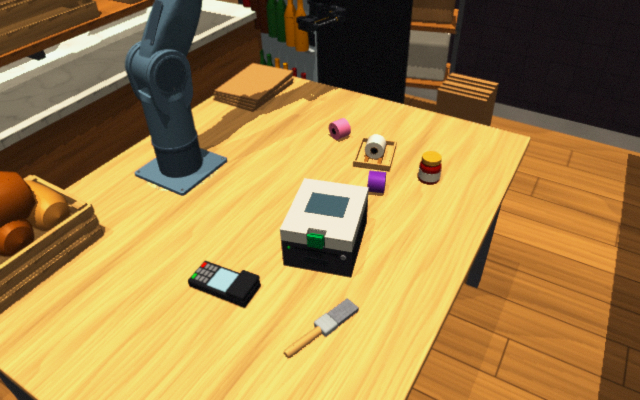

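The top view shows the printer at about (350,187), with its green tab at (382,176) facing right. There are three candidate rolls: white in the pine tray at (206,210), purple at (260,184) and pink at (186,265). The white one in the tray with the brown core fits the description. Next I'll measure and make an enlarged crop to confirm.

```bash
cat > h.py <<'E'
import numpy as np,cv2
from scipy.spatial.transform import Rotation as Rn
def load(n): return dict(np.load(n))
def rays(d,uv):
    p=cv2.undistortPoints(np.asarray(uv,float).reshape(-1,1,2),d["mtx"],d["dist_coeffs"]).reshape(-1,2)
    return -d["R"].T@d["t"], np.c_[p,np.ones(len(p))]@d["R"]
def plane(d,uv,z):
    c,r=rays(d,uv); return c+r*((z-c[2])/r[:,2])[:,None]
def cloud(d):
    h,w=d["depth"].shape; uv=np.stack(np.meshgrid(np.arange(w),np.arange(h)),-1).reshape(-1,2)
    c,r=rays(d,uv); P=c+r*d["depth"].reshape(-1,1); P[d["depth"].ravel()<=0]=np.nan
    return P.reshape(h,w,3)
def tri(d1,p1,d2,p2):
    c1,r1=rays(d1,[p1]);c2,r2=rays(d2,[p2]);A=np.c_[r1[0],-r2[0]]
    k=np.linalg.lstsq(A,c2-c1,rcond=None)[0];a=c1+k[0]*r1[0];b=c2+k[1]*r2[0]
    return (a+b)/2,np.linalg.norm(a-b)
E
python3 - <<'E'
from h import *
for n in ["top","scene"]:
    d=load(n+"0.npz");P=cloud(d);hsv=cv2.cvtColor(d["pixels"],cv2.COLOR_RGB2HSV)
    z=P[...,2]
    near=(P[...,0]>.3)&(P[...,0]<.8)&(P[...,1]>-.25)&(P[...,1]<.2)
    m=near&(z>.118)&(z<.135); r=cv2.minAreaRect(P[m][:,:2].astype(np.float32)*1000)
    print(n,"cover z",np.median(z[m]).round(4),"rect",r, m.sum())
    g=(hsv[...,0]>45)&(hsv[...,0]<80)&(hsv[...,1]>130)&near&(z>.06)
    print(" green",g.sum(),np.nanmean(P[g],0).round(4),P[g].min(0).round(4),P[g].max(0).round(4), np.argwhere(g).mean(0)[::-1])
    w=(hsv[...,1]<90)&(hsv[...,2]>110)&(z>.035)&(z<.12)&(P[...,1]>.22)&(P[...,1]<.45)&(P[...,0]>.3)&(P[...,0]<.6)
    print(" roll",w.sum(),np.median(P[w],0).round(4),"top z",np.percentile(z[w],95).round(4),np.argwhere(w).mean(0)[::-1])
    t=z[w]>np.percentile(z[w],95)-.008; print("  rolltop",cv2.minAreaRect(P[w][t][:,:2].astype(np.float32)*1000))
    hh=(z>.014)&(z<.026)&(P[...,1]>.2)&(P[...,1]<.5)&(P[...,0]>.3)&(P[...,0]<.65)
    lab,nn=None,None
    k,lab,st,ce=cv2.connectedComponentsWithStats(hh.astype(np.uint8))
    for i in range(1,k):
        if st[i,4]>40: print("  lowcomp",st[i],cv2.minAreaRect(P[lab==i][:,:2].astype(np.float32)*1000))
t=load("top0.npz")["pixels"];s=load("scene0.npz")["pixels"]
a=cv2.resize(t[140:290,160:300],None,fx=2.8,fy=2.8,interpolation=2);b=cv2.resize(s[170:290,270:390],None,fx=3.2,fy=3.2,interpolation=2)
H=max(a.shape[0],b.shape[0]);pad=lambda x:np.pad(x,((0,H-x.shape[0]),(0,0),(0,0)))
cv2.imwrite("pics/crop.png",np.hstack([pad(a),pad(b)])[:,:,::-1])
E
```

```text
top cover z 0.1269 rect ((593.507080078125, -69.3701171875), (179.13153076171875, 217.9939422607422), 16.205148696899414) 4371
 green 100 [ 0.6189 -0.1624  0.1136] [ 0.6017 -0.1753  0.1013] [ 0.6363 -0.1468  0.1324] [382.53 175.89]
 roll 322 [0.5216 0.3629 0.0701] top z 0.0759 [204.02795031 209.32608696]
  rolltop ((524.5396728515625, 364.52740478515625), (44.91648864746094, 49.81601333618164), 15.001214027404785)
  lowcomp [179 187  56  50 443] ((524.570068359375, 368.7801513671875), (121.56167602539062, 150.84573364257812), 15.823988914489746)
scene cover z 0.1259 rect ((592.3700561523438, -68.98176574707031), (179.14111328125, 225.41062927246094), 16.239301681518555) 3995
 green 254 [ 0.6202 -0.1708  0.11  ] [ 0.55   -0.1881  0.0634] [ 0.6681 -0.1467  0.1318] [313.7992126 240.9488189]
 roll 296 [0.5274 0.3525 0.0635] top z 0.0732 [372.00337838 140.35135135]
  rolltop ((451.1966552734375, 376.130615234375), (56.46663284301758, 205.12664794921875), 78.7529296875)
  lowcomp [329 129  22  10  54] ((365.0341796875, 399.853759765625), (76.6346664428711, 43.05826950073242), 16.12764549255371)
  lowcomp [353 137  44  31 263] ((522.981689453125, 367.24200439453125), (121.4958724975586, 162.1005859375), 15.974796295166016)
  lowcomp [365 153  18   7  53] ((531.9112548828125, 339.86083984375), (56.19425964355469, 22.56393051147461), 27.837493896484375)
```

View pics/crop.png

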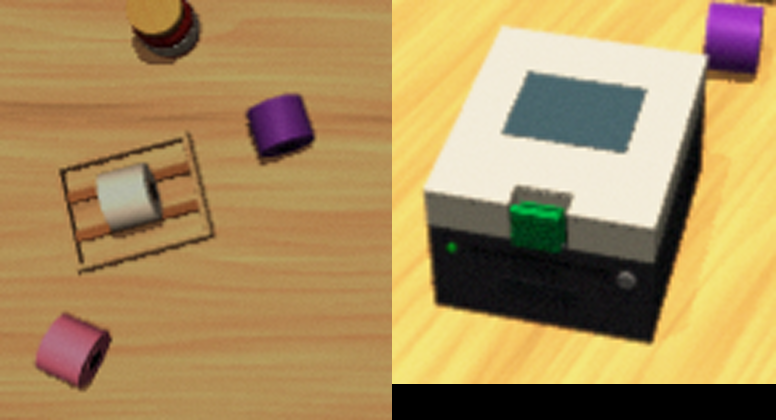

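The crop confirms the white roll lying in the pine tray, with the pink and purple ones as decoys. It also shows the tab proud of the printer's front. I'll move first to a point over the tray for a closer look, and write the move helper for that.

```bash
cat >> h.py <<'E'
def move(pos=None,R=None,s=None):
    from cell import telemetry
    s=s or telemetry.sense(); R0=Rn.from_rotvec(s["tcp_rot"])
    dp=R0.inv().apply(np.array(pos)-s["position"])*1000
    rv=(R0.inv()*Rn.from_matrix(R)).as_rotvec(degrees=True) if R is not None else np.zeros(3)
    print("travel",dp.round(1).tolist(),"rot",rv.round(1).tolist())
YAW=np.radians(16.2)
XP=np.array([-np.sin(YAW),np.cos(YAW),0]); YP=np.array([-np.cos(YAW),-np.sin(YAW),0]); ZP=np.array([0,0,1.])
def tool(z,y):
    z=z/np.linalg.norm(z); y=y-z*(y@z); y/=np.linalg.norm(y); return np.c_[np.cross(y,z),y,z]
E
python3 - <<'E'
from h import *
from cell import telemetry
s=telemetry.sense();print(Rn.from_rotvec(s["tcp_rot"]).as_matrix().round(3))
d=load("wrist0.npz");R0=Rn.from_rotvec(s["tcp_rot"]).as_matrix()
c=-d["R"].T@d["t"];print("cam in tool",(R0.T@(c-s["position"])).round(3),"cam axes in tool\n",(d["R"]@R0).round(3))
t=np.radians(15.9);a=np.array([-np.sin(t),np.cos(t),0])
for y in (a,-a): move([.5235,.366,.26],tool(-ZP,y))
E
```

```text
[[-0.966  0.257 -0.   ]
 [ 0.257  0.966 -0.001]
 [-0.    -0.001 -1.   ]]
cam in tool [ 0.072  0.    -0.138] cam axes in tool
 [[ 0.001  1.    -0.   ]
 [-0.959  0.    -0.282]
 [-0.282  0.001  0.959]]
travel [-411.9, -161.4, -13.7] rot [-0.1, -0.0, -30.8]
travel [-411.9, -161.4, -13.7] rot [-0.0, 0.1, 149.2]
```

Request:
send_rows([
  {"travel":[-200,-80,0],"rot":[0,0,-15]},
  {"travel":[-200,-80,0],"rot":[0,0,-15]},
  {"travel":[-200,-80,0],"rot":[0,0,-15]},
  {"travel":[-200,-80,0],"rot":[0,0,-15]},
  {"travel":[-412,-161,0],"rot":[0,0,-31]},
  {"travel":[-412,-161,0],"rot":[0,0,-31]},
  {"travel":[-412,-161,0],"rot":[0,0,-31]},
  {"travel":[-412,-161,0],"rot":[0,0,-31]},
  {"travel":[-412,-161,0],"rot":[0,0,-31]},
])

```text
time: 1.27
position: [0.5271, 0.3628, 0.2463]
tcp_rot: [-0.43, 3.111, -0.004]
wrist_force: [-0.9, 0.5, -0.2]
grip_width: 0.0881
```

```bash
python3 - <<'E'
from h import *
from cell import telemetry,optics
s=telemetry.sense();print(s["time"],s["position"].round(4),s["qpos"].round(3))
d=optics.snapshot("wrist");np.savez("wrist1.npz",**d);cv2.imwrite("pics/w1.png",d["pixels"][:,:,::-1])
P=cloud(d);z=P[...,2];hsv=cv2.cvtColor(d["pixels"],cv2.COLOR_RGB2HSV)
w=(z>.03)&(z<.12)&(hsv[...,1]<90)&(hsv[...,2]>110)&(np.hypot(P[...,0]-.5235,P[...,1]-.366)<.07)
print(w.sum(),np.percentile(z[w],98));t=w&(z>np.percentile(z[w],98)-.012)
print(cv2.minAreaRect(P[t][:,:2].astype(np.float32)*1000))
move([.60,-.28,.30],tool(-ZP,-YP)) # approach waypoint
al=np.radians(30);move([.60,-.28,.30],tool(np.cos(al)*XP-np.sin(al)*ZP,-YP))
E
```

```text
1.275 [0.5271 0.3628 0.2463] [-0.659  0.52  -0.022  1.566  0.015  1.056  1.16 ]
2014 0.07403250866581002
((522.5914916992188, 365.7159118652344), (50.61770248413086, 49.5853271484375), 16.440683364868164)
travel [104.8, -641.2, -53.3] rot [-0.1, 0.0, 89.7]
travel [104.8, -641.2, -53.3] rot [-46.6, 46.8, 80.7]
```

Request:
send_rows([
  {"travel":[100,-641,-54],"rot":[0,0,89.7]},
  {"travel":[100,-641,-54],"rot":[0,0,89.7]},
  {"travel":[100,-641,-54],"rot":[0,0,89.7]},
  {"travel":[100,-641,-54],"rot":[0,0,89.7]},
  {"travel":[100,-641,-54],"rot":[0,0,89.7]},
  {"travel":[100,-641,-54],"rot":[0,0,89.7]},
  {"travel":[100,-641,-54],"rot":[0,0,89.7]},
  {"travel":[100,-641,-54],"rot":[0,0,89.7]},
  {"travel":[100,-641,-54],"rot":[0,0,89.7]},
  {"travel":[100,-641,-54],"rot":[0,0,89.7]},
  {"travel":[100,-641,-54],"rot":[0,0,89.7]},
  {"travel":[100,-641,-54],"rot":[0,0,89.7]},
])

```text
time: 2.82
position: [0.6056, -0.2773, 0.3004]
tcp_rot: [-1.883, -2.514, 0.0]
wrist_force: [0.7, 1.2, 0.2]
grip_width: 0.0879
```

```bash
python3 - <<'E'
from h import *
from cell import telemetry
s=telemetry.sense();print(s["position"].round(4),s["qpos"].round(3))
for a in (45,30):
    al=np.radians(a);move([.66,-.30,.25],tool(np.cos(al)*XP-np.sin(al)*ZP,-YP))
E
```

```text
[ 0.6056 -0.2773  0.3004] [ 0.057  0.551  0.467  1.453 -0.255  1.198  0.843]
travel [-37.1, 45.9, 50.3] rot [-0.1, 45.0, 0.1]
travel [-37.1, 45.9, 50.3] rot [-0.1, 60.0, 0.1]
```

Request:
send_rows([
  {"travel":[-37,46,50],"rot":[0,10,0]},
  {"travel":[-37,46,50],"rot":[0,20,0]},
  {"travel":[-37,46,50],"rot":[0,30,0]},
  {"travel":[-37,46,50],"rot":[0,40,0]},
  {"travel":[-37,46,50],"rot":[0,50,0]},
  {"travel":[-37,46,50],"rot":[0,60,0]},
  {"travel":[-37,46,50],"rot":[0,60,0]},
  {"travel":[-37,46,50],"rot":[0,60,0]},
  {"travel":[-37,46,50],"rot":[0,60,0]},
], gripper=0, grip_force=10)

```text
time: 3.95
position: [0.6486, -0.3381, 0.2581]
tcp_rot: [-1.554, -1.788, -0.799]
wrist_force: [-1.3, -0.4, -5.1]
grip_width: 0.001
```

```bash
python3 - <<'E'
from h import *
from cell import telemetry,optics
s=telemetry.sense();R=Rn.from_rotvec(s["tcp_rot"]).as_matrix()
print(s["position"].round(4),s["qpos"].round(3),s["grip_width"],s["wrist_force"].round(2));print(R.round(3))
d=optics.snapshot("wrist");np.savez("wrist2.npz",**d);cv2.imwrite("pics/w2.png",d["pixels"][:,:,::-1])
P=cloud(d);z=P[...,2];hsv=cv2.cvtColor(d["pixels"],cv2.COLOR_RGB2HSV)
m=(abs(z-.1265)<.004)&(P[...,1]<.1)&(P[...,0]>.4)
Q=P[m]; print("cover",m.sum(),np.median(z[m]),cv2.minAreaRect(Q[:,:2].astype(np.float32)*1000))
g=(hsv[...,0]>45)&(hsv[...,0]<80)&(hsv[...,1]>130)&(z>.085)&(z<.14)&(P[...,1]<.0)
G=P[g];print("green px",g.sum(),np.argwhere(g).mean(0)[::-1]);print("along XP",np.percentile(G@XP,[2,10,50,90,98]).round(4),"YP",np.percentile(G@YP,[1,50,99]).round(4),"z",np.percentile(G[:,2],[1,50,99]).round(4))
# front face of the cover
c=~g&(z>.095)&(z<.12)&(P@YP>np.median(G@YP)-.08)&(P@YP<np.median(G@YP)+.08)&(P@XP<np.median(G@XP)+.04)
C=P[c];print("front face",c.sum(),np.percentile(C@XP,[5,25,50,75,95]).round(4),"YP",np.percentile(C@YP,[1,99]).round(4))
A=np.c_[C@YP,np.ones(len(C))];print("slope",np.linalg.lstsq(A,C@XP,rcond=None)[0])
E
```

```text
[ 0.6486 -0.3381  0.2581] [ 0.842  1.188 -0.599  0.64  -0.211  1.908  0.56 ] 0.0009793025671813223 [-1.29 -0.4  -5.07]
[[-0.105  0.992 -0.071]
 [ 0.609  0.12   0.784]
 [ 0.786  0.039 -0.617]]
cover 11301 0.12644224987995895 ((591.7313842773438, -67.06849670410156), (178.41552734375, 222.41632080078125), 16.050304412841797)
green px 706 [308.14872521 183.78045326]
along XP [-0.3404 -0.3399 -0.3391 -0.3175 -0.3159] YP [-0.5672 -0.5488 -0.5303] z [0.093  0.1156 0.129 ]
front face 1240 [-0.3314 -0.3308 -0.3304 -0.3299 -0.3088] YP [-0.6271 -0.4701]
slope [-0.00657093 -0.33054163]
```

View pics/w2.png

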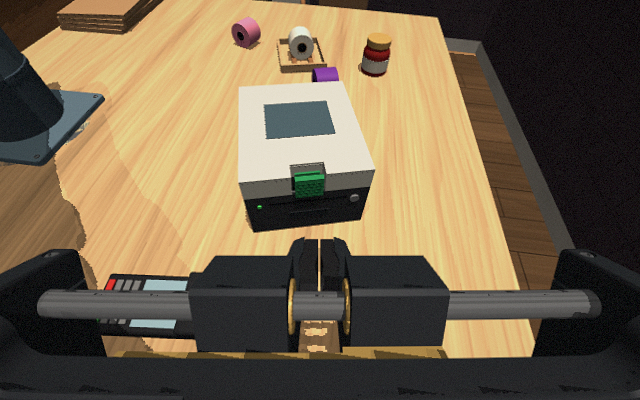

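The view shows the printer with its tab at about (308,184), and the fingers closed. The tab stands about 9.5 mm proud. Joint 6 hit its range at this tilt, so I'll use a steeper one, about 45° down.

```bash
cat >> h.py <<'E'
def W(x,y,z): return XP*x+YP*y+ZP*z
def tilt(a): a=np.radians(a); return tool(np.cos(a)*XP-np.sin(a)*ZP,-YP)
def state():
    from cell import telemetry
    s=telemetry.sense();R=Rn.from_rotvec(s["tcp_rot"]).as_matrix();p=s["position"]
    print("t",round(s["time"],2),"XP,YP,z",(p@XP).round(4),(p@YP).round(4),p[2].round(4),"tilt",np.degrees(np.arcsin(-R[2,2])).round(1),"err rot",Rn.from_matrix(R.T@tilt(np.degrees(np.arcsin(-R[2,2])))).as_rotvec(degrees=True).round(1))
    f=s["wrist_force"];print("F xp,yp,z",(f@XP).round(2),(f@YP).round(2),f[2].round(2),"q",s["qpos"].round(2),"grip",round(s["grip_width"],4));return s
E
python3 - <<'E'
from h import *
state();move(W(-.42,-.549,.17),tilt(45))
E
```

```text
t 4.0 XP,YP,z -0.4943 -0.5367 0.2607 tilt 37.3 err rot [ 8.3  0.3 -2.5]
F xp,yp,z 2.03 -2.91 -1.25 q [ 0.84  1.19 -0.65  0.65 -0.19  1.91  0.56] grip 0.0003
travel [-26.4, -3.1, 114.8] rot [8.1, -7.5, -3.0]
```

Request:
send_rows([
  {"travel":[-13,-2,57],"rot":[8,-7.5,-3]},
  {"travel":[-26,-3,90],"rot":[8,-7.5,-3]},
  {"travel":[-26,-3,115],"rot":[8,-7.5,-3]},
  {"travel":[-26,-3,115],"rot":[8,-7.5,-3]},
  {"travel":[-26,-3,115],"rot":[8,-7.5,-3]},
  {"travel":[-26,-3,115],"rot":[8,-7.5,-3]},
])

```text
time: 4.75
position: [0.6494, -0.2443, 0.1773]
tcp_rot: [-1.457, -1.967, -0.628]
wrist_force: [-0.1, -0.1, 0.4]
grip_width: 0.0005
```

```bash
python3 - <<'E'
from h import *
state();move(W(-.42,-.549,.17),tilt(45));move(W(-.37,-.549,.108),tilt(45))
E
```

```text
t 4.75 XP,YP,z -0.4158 -0.5555 0.1773 tilt 44.8 err rot [0.5 0.  1. ]
F xp,yp,z -0.07 0.11 0.39 q [ 0.77  1.14 -0.61  0.91 -0.08  1.68  0.64] grip 0.0005
travel [-8.1, -6.6, 2.1] rot [0.5, -0.2, 1.0]
travel [-16.8, -7.5, 81.3] rot [0.5, -0.2, 1.0]
```

Request:
send_rows([
  {"travel":[-17,-7.5,30],"rot":[0.5,0,1]},
  {"travel":[-17,-7.5,55],"rot":[0.5,0,1]},
  {"travel":[-17,-7.5,75],"rot":[0.5,0,1]},
  {"travel":[-17,-7.5,81],"rot":[0.5,0,1]},
  {"travel":[-17,-7.5,81],"rot":[0.5,0,1]},
  {"travel":[-17,-7.5,81],"rot":[0.5,0,1]},
])

```text
time: 5.5
position: [0.6303, -0.2029, 0.1078]
tcp_rot: [-1.468, -1.952, -0.61]
wrist_force: [0.4, -0.3, -0.0]
grip_width: 0.0002
```

```bash
python3 - <<'E'
from h import *
s=state();R=Rn.from_rotvec(s["tcp_rot"]).as_matrix()
for n,v in(("XP",XP),("YP",YP),("Z",ZP)): print(n,(R.T@v).round(3))
E
```

```text
t 5.5 XP,YP,z -0.3707 -0.5487 0.1078 tilt 44.8 err rot [ 0.  -0.  -0.1]
F xp,yp,z -0.39 -0.3 -0.03 q [ 0.77  1.15 -0.61  1.08 -0.06  1.51  0.65] grip 0.0002
XP [ 0.705 -0.001  0.709]
YP [-0.001 -1.    -0.001]
Z [ 0.709 -0.    -0.705]
```

Request:
send_rows([
  {"travel":[3.5,0,3.5],"rot":[0,0,0]},
  {"travel":[7,0,7],"rot":[0,0,0]},
  {"travel":[7,0,7],"rot":[0,0,0]},
])

```text
time: 5.88
position: [0.6269, -0.1917, 0.1074]
tcp_rot: [-1.465, -1.951, -0.609]
wrist_force: [0.5, 0.9, 0.2]
grip_width: 0.0002
```

Request:
send_rows([
  {"travel":[0.7,0,0.7],"rot":[0,0,0]},
  {"travel":[1.4,0,1.4],"rot":[0,0,0]},
  {"travel":[1.4,0,1.4],"rot":[0,0,0]},
])

```text
time: 6.25
position: [0.6264, -0.1904, 0.1071]
tcp_rot: [-1.466, -1.951, -0.61]
wrist_force: [-1.0, -0.6, 0.5]
grip_width: 0.0005
```

Request:
send_rows([
  {"travel":[0.7,0,0.7],"rot":[0,0,0]},
  {"travel":[1.4,0,1.4],"rot":[0,0,0]},
  {"travel":[1.4,0,1.4],"rot":[0,0,0]},
])

```text
time: 6.62
position: [0.6258, -0.1884, 0.1072]
tcp_rot: [-1.466, -1.951, -0.609]
wrist_force: [0.6, 0.2, 0.5]
grip_width: 0.0002
```

Request:
send_rows([
  {"travel":[0.7,0,0.7],"rot":[0,0,0]},
  {"travel":[1.4,0,1.4],"rot":[0,0,0]},
  {"travel":[1.4,0,1.4],"rot":[0,0,0]},
])

```text
time: 7.0
position: [0.6253, -0.1865, 0.1072]
tcp_rot: [-1.466, -1.951, -0.609]
wrist_force: [-0.1, -0.1, -0.2]
grip_width: 0.0006
```

Request:
send_rows([
  {"travel":[0.7,0,0.7],"rot":[0,0,0]},
  {"travel":[0.7,0,0.7],"rot":[0,0,0]},
])

```text
time: 7.25
position: [0.625, -0.1857, 0.1071]
tcp_rot: [-1.466, -1.951, -0.609]
wrist_force: [0.6, 0.6, 0.3]
grip_width: 0.0003
```

Request:
send_rows([
  {"travel":[0.7,0,0.7],"rot":[0,0,0]},
  {"travel":[0.7,0,0.7],"rot":[0,0,0]},
])

```text
time: 7.5
position: [0.6249, -0.1852, 0.1071]
tcp_rot: [-1.467, -1.951, -0.609]
wrist_force: [-0.0, -2.2, 0.2]
grip_width: 0.0001
```

Request:
send_rows([
  {"travel":[0.7,0,0.7],"rot":[0,0,0]},
  {"travel":[0.7,0,0.7],"rot":[0,0,0]},
])

```text
time: 7.75
position: [0.6246, -0.1844, 0.1071]
tcp_rot: [-1.468, -1.952, -0.609]
wrist_force: [1.2, -3.6, 0.4]
grip_width: 0.0004
```

Request:
send_rows([
  {"travel":[0.7,0,0.7],"rot":[0,0,0]},
  {"travel":[0.7,0,0.7],"rot":[0,0,0]},
])

```text
time: 8.0
position: [0.6244, -0.1836, 0.1071]
tcp_rot: [-1.468, -1.952, -0.609]
wrist_force: [0.8, -6.1, 0.8]
grip_width: 0.0003
```

Request:
send_rows([
  {"travel":[0.7,0,0.7],"rot":[0,0,0]},
  {"travel":[0.7,0,0.7],"rot":[0,0,0]},
])

```text
time: 8.25
position: [0.6242, -0.1831, 0.1071]
tcp_rot: [-1.469, -1.952, -0.609]
wrist_force: [1.4, -6.1, 0.1]
grip_width: 0.0003
```

Request:
send_rows([
  {"travel":[0.7,0,0.7],"rot":[0,0,0]},
  {"travel":[0.7,0,0.7],"rot":[0,0,0]},
])

```text
time: 8.5
position: [0.6241, -0.1825, 0.1071]
tcp_rot: [-1.47, -1.952, -0.609]
wrist_force: [1.9, -6.8, -0.8]
grip_width: 0.0005
```

Request:
send_rows([
  {"travel":[0.7,0,0.7],"rot":[0,0,0]},
  {"travel":[0.7,0,0.7],"rot":[0,0,0]},
])

```text
time: 8.75
position: [0.6239, -0.182, 0.1071]
tcp_rot: [-1.47, -1.953, -0.609]
wrist_force: [3.0, -8.3, 0.4]
grip_width: 0.0006
```

```bash
python3 -c "
from h import *
state()"
```

```text
t 8.75 XP,YP,z -0.3489 -0.5483 0.1071 tilt 45.0 err rot [ 0.1 -0.  -0.1]
F xp,yp,z -8.81 -0.61 0.35 q [ 0.77  1.13 -0.62  1.14 -0.07  1.47  0.64] grip 0.0006
```

Request:
send_rows([
  {"travel":[0.7,0,0.7],"rot":[0,0,0]},
  {"travel":[0.7,0,0.7],"rot":[0,0,0]},
])

```text
time: 9.0
position: [0.6237, -0.1815, 0.107]
tcp_rot: [-1.471, -1.953, -0.609]
wrist_force: [2.9, -8.8, 1.0]
grip_width: 0.0007
```

Request:
send_rows([
  {"travel":[0.5,0,0.5],"rot":[0,0,0]},
  {"travel":[0.5,0,0.5],"rot":[0,0,0]},
])

```text
time: 9.25
position: [0.6236, -0.1812, 0.107]
tcp_rot: [-1.472, -1.953, -0.609]
wrist_force: [2.7, -9.5, 1.4]
grip_width: 0.0006
```

```bash
python3 -c "
from h import *
state()"
```

```text
t 9.25 XP,YP,z -0.348 -0.5483 0.107 tilt 45.0 err rot [ 0.1 -0.  -0.2]
F xp,yp,z -9.84 0.01 1.43 q [ 0.77  1.13 -0.62  1.14 -0.07  1.46  0.64] grip 0.0006
```

Request:
send_rows([
  {"travel":[0.6,0,0.6],"rot":[0,0,0]},
  {"travel":[0.6,0,0.6],"rot":[0,0,0]},
])

```text
time: 9.5
position: [0.6235, -0.1807, 0.107]
tcp_rot: [-1.473, -1.953, -0.608]
wrist_force: [2.8, -10.5, 1.2]
grip_width: 0.0006
```

```bash
cat >> h.py <<'E'
HX,HZ=-.1195,.090
def arc(s,angs,frac=1.0):
    "rigid swing of the TCP about the hinge by angs (rad); tool turns frac of it"
    R0=Rn.from_rotvec(s["tcp_rot"]);p=s["position"];h=W(HX,p@YP,HZ)
    for a in angs:
        Q=Rn.from_rotvec(YP*a); np_=h+Q.apply(p-h)
        print(round(a,3),"travel",(R0.inv().apply(np_-p)*1000).round(1).tolist(),"rot",(R0.inv()*Rn.from_rotvec(YP*a*frac)*R0).as_rotvec(degrees=True).round(1).tolist(),"dz",((np_-p)[2]*1000).round(1))
E
python3 -c "
from h import *
s=state();arc(s,[.01,.02,.03,.04,.06,.08,.1,.12,.14,.16,.18,.2])"
```

```text
t 9.5 XP,YP,z -0.3475 -0.5483 0.107 tilt 45.1 err rot [ 0.1 -0.  -0.2]
F xp,yp,z -10.91 0.26 1.18 q [ 0.77  1.13 -0.62  1.15 -0.07  1.46  0.63] grip 0.0006
0.01 travel [1.7, -0.0, -1.5] rot [-0.0, -0.6, -0.0] dz 2.3
0.02 travel [3.5, -0.0, -3.0] rot [-0.0, -1.1, -0.0] dz 4.6
0.03 travel [5.3, -0.0, -4.4] rot [-0.0, -1.7, -0.0] dz 6.8
0.04 travel [7.0, -0.0, -5.8] rot [-0.0, -2.3, -0.0] dz 9.1
0.06 travel [10.6, -0.0, -8.6] rot [-0.0, -3.4, -0.0] dz 13.6
0.08 travel [14.3, -0.0, -11.4] rot [-0.0, -4.6, -0.0] dz 18.2
0.1 travel [18.0, -0.0, -14.0] rot [-0.0, -5.7, -0.0] dz 22.7
0.12 travel [21.8, -0.0, -16.6] rot [-0.0, -6.9, -0.0] dz 27.2
0.14 travel [25.6, -0.0, -19.1] rot [-0.0, -8.0, -0.0] dz 31.6
0.16 travel [29.5, -0.0, -21.6] rot [-0.0, -9.2, -0.0] dz 36.1
0.18 travel [33.4, -0.0, -23.9] rot [-0.0, -10.3, -0.0] dz 40.5
0.2 travel [37.4, -0.1, -26.2] rot [-0.0, -11.5, -0.0] dz 45.0
```

Request:
send_rows([
  {"travel":[0.9,0,-0.7],"rot":[0,-0.3,0]},
  {"travel":[1.8,0,-1.4],"rot":[0,-0.6,0]},
  {"travel":[2.7,0,-2.1],"rot":[0,-0.9,0]},
  {"travel":[3.6,0,-2.8],"rot":[0,-1.1,0]},
  {"travel":[3.6,0,-2.8],"rot":[0,-1.1,0]},
])

```text
time: 10.12
position: [0.6232, -0.1805, 0.1108]
tcp_rot: [-1.485, -1.968, -0.595]
wrist_force: [3.4, -10.4, -1.7]
grip_width: 0.0005
```

```bash
python3 -c "
from h import *
state()"
```

```text
t 10.12 XP,YP,z -0.3472 -0.5481 0.1108 tilt 46.2 err rot [ 0.1 -0.  -0.2]
F xp,yp,z -10.95 -0.41 -1.68 q [ 0.77  1.11 -0.61  1.16 -0.06  1.45  0.63] grip 0.0005
```

Request:
send_rows([
  {"travel":[1.1,0,-0.5],"rot":[0,-0.3,0]},
  {"travel":[2.0,0,-1.2],"rot":[0,-0.6,0]},
  {"travel":[2.9,0,-1.9],"rot":[0,-0.9,0]},
  {"travel":[3.8,0,-2.6],"rot":[0,-1.1,0]},
  {"travel":[3.8,0,-2.6],"rot":[0,-1.1,0]},
])

```text
time: 10.75
position: [0.623, -0.1799, 0.1153]
tcp_rot: [-1.496, -1.983, -0.583]
wrist_force: [4.6, -10.9, -1.8]
grip_width: 0.0002
```

```bash
python3 - <<'E'
from h import *
from cell import optics
state()
d=optics.snapshot("scene");np.savez("s2.npz",**d)
P=cloud(d);m=(abs(P[...,2]-.135)<.025)&(abs(P@YP+.549)<.075)&(P@XP>-.32)&(P@XP<-.12)
Q=P[m];A=np.c_[Q@XP,np.ones(len(Q))];c=np.linalg.lstsq(A,Q[:,2],rcond=None)[0];print("cover slope",c,"front z",c@[-.33,1])
E
```

```text
t 10.75 XP,YP,z -0.3465 -0.5481 0.1153 tilt 47.3 err rot [ 0.1 -0.  -0.2]
F xp,yp,z -11.72 -1.38 -1.85 q [ 0.77  1.09 -0.61  1.18 -0.06  1.43  0.62] grip 0.0002
cover slope [-0.03115758  0.12235189] front z 0.13263389239815648
```

Request:
send_rows([
  {"travel":[1.8,0,-1.4],"rot":[0,-0.6,0]},
  {"travel":[3.6,0,-2.8],"rot":[0,-1.1,0]},
  {"travel":[5.4,0,-4.2],"rot":[0,-1.7,0]},
  {"travel":[7.2,0,-5.6],"rot":[0,-2.3,0]},
  {"travel":[7.2,0,-5.6],"rot":[0,-2.3,0]},
])

```text
time: 11.42
position: [0.6227, -0.1785, 0.1247]
tcp_rot: [-1.519, -2.014, -0.557]
wrist_force: [2.5, -11.3, -0.8]
grip_width: 0.0006
```

```bash
cat >> h.py <<'E'
def slope():
    from cell import optics
    d=optics.snapshot("scene");P=cloud(d)
    m=(P[...,2]>.12)&(P[...,2]<.2)&(abs(P@YP+.549)<.075)&(P@XP>-.31)&(P@XP<-.12)
    Q=P[m];A=np.c_[Q@XP,np.ones(len(Q))];c=np.linalg.lstsq(A,Q[:,2],rcond=None)[0];print("cover slope",c,m.sum())
    return d
E
python3 -c "
from h import *
s=state();slope();arc(s,[.02,.04,.06,.08,.1,.12,.14])"
```

```text
t 11.43 XP,YP,z -0.3452 -0.5482 0.1247 tilt 49.7 err rot [ 0.1 -0.  -0.2]
F xp,yp,z -11.55 0.73 -0.81 q [ 0.76  1.06 -0.61  1.2  -0.05  1.41  0.61] grip 0.0006
cover slope [-0.07474067  0.11696578] 2224
0.02 travel [3.5, -0.0, -3.0] rot [-0.0, -1.1, -0.0] dz 4.5
0.04 travel [7.0, -0.0, -5.8] rot [-0.0, -2.3, -0.0] dz 9.0
0.06 travel [10.6, -0.0, -8.7] rot [-0.0, -3.4, -0.0] dz 13.5
0.08 travel [14.3, -0.0, -11.4] rot [-0.0, -4.6, -0.0] dz 17.9
0.1 travel [18.0, -0.0, -14.1] rot [-0.0, -5.7, -0.0] dz 22.4
0.12 travel [21.7, -0.0, -16.7] rot [-0.0, -6.9, -0.0] dz 26.8
0.14 travel [25.5, -0.0, -19.2] rot [-0.0, -8.0, -0.0] dz 31.2
```

Request:
send_rows([
  {"travel":[3.5,0,-3.0],"rot":[0,-1.1,0]},
  {"travel":[7.0,0,-5.8],"rot":[0,-2.3,0]},
  {"travel":[10.6,0,-8.7],"rot":[0,-3.4,0]},
  {"travel":[14.3,0,-11.4],"rot":[0,-4.6,0]},
  {"travel":[18,0,-14.1],"rot":[0,-5.7,0]},
  {"travel":[21.7,0,-16.7],"rot":[0,-6.9,0]},
  {"travel":[21.7,0,-16.7],"rot":[0,-6.9,0]},
])

```text
time: 12.35
position: [0.6213, -0.1729, 0.1524]
tcp_rot: [-1.585, -2.105, -0.476]
wrist_force: [2.9, -9.7, 1.2]
grip_width: 0.0005
```

```bash
python3 -c "
from h import *
s=state();d=slope();arc(s,[.03,.06,.09,.12,.15,.18,.21])"
```

```text
t 12.35 XP,YP,z -0.3394 -0.5484 0.1524 tilt 56.6 err rot [ 0.1 -0.  -0.2]
F xp,yp,z -10.1 -0.13 1.15 q [ 0.74  0.95 -0.6   1.28 -0.01  1.34  0.56] grip 0.0005
cover slope [-0.1917078   0.10404094] 1185
0.03 travel [5.3, -0.0, -4.4] rot [-0.0, -1.7, -0.0] dz 6.6
0.06 travel [10.7, -0.0, -8.6] rot [-0.0, -3.4, -0.0] dz 13.1
0.09 travel [16.2, -0.0, -12.7] rot [-0.0, -5.2, -0.0] dz 19.5
0.12 travel [21.8, -0.0, -16.6] rot [-0.0, -6.9, -0.0] dz 25.9
0.15 travel [27.6, -0.0, -20.3] rot [-0.0, -8.6, -0.0] dz 32.2
0.18 travel [33.4, -0.1, -23.9] rot [-0.0, -10.3, -0.0] dz 38.4
0.21 travel [39.4, -0.1, -27.3] rot [-0.0, -12.0, -0.0] dz 44.5
```

Request:
send_rows([
  {"travel":[5.6,0,-4.0],"rot":[0,-1.7,0]},
  {"travel":[11.1,0,-8.2],"rot":[0,-3.4,0]},
  {"travel":[16.6,0,-12.3],"rot":[0,-5.2,0]},
  {"travel":[22.2,0,-16.2],"rot":[0,-6.9,0]},
  {"travel":[28.0,0,-19.9],"rot":[0,-8.6,0]},
  {"travel":[33.8,0,-23.5],"rot":[0,-10.3,0]},
  {"travel":[39.8,0,-26.9],"rot":[0,-12,0]},
  {"travel":[39.8,0,-26.9],"rot":[0,-12,0]},
])

```text
time: 13.4
position: [0.6163, -0.155, 0.1979]
tcp_rot: [-1.698, -2.257, -0.322]
wrist_force: [1.2, -10.4, 4.7]
grip_width: 0.0006
```

```bash
python3 -c "
from h import *
s=state();d=slope();cv2.imwrite('pics/s3.png',cv2.resize(d['pixels'][100:300,200:440],None,fx=2.5,fy=2.5)[:,:,::-1]);arc(s,[.03,.06,.09,.12,.15,.18,.21,.24,.27])"
```

```text
t 13.4 XP,YP,z -0.3208 -0.5486 0.1979 tilt 68.5 err rot [ 0.1  0.  -0.1]
F xp,yp,z -10.29 1.74 4.75 q [ 0.68  0.77 -0.58  1.41  0.06  1.23  0.46] grip 0.0006
cover slope [-0.21831111  0.11665574] 337
0.03 travel [5.3, -0.0, -4.4] rot [-0.0, -1.7, -0.0] dz 6.0
0.06 travel [10.7, -0.0, -8.6] rot [-0.0, -3.4, -0.0] dz 11.9
0.09 travel [16.2, -0.0, -12.6] rot [-0.0, -5.2, -0.0] dz 17.7
0.12 travel [21.9, -0.0, -16.5] rot [-0.0, -6.9, -0.0] dz 23.3
0.15 travel [27.7, -0.0, -20.1] rot [-0.0, -8.6, -0.0] dz 28.9
0.18 travel [33.5, -0.0, -23.7] rot [-0.0, -10.3, -0.0] dz 34.3
0.21 travel [39.5, -0.0, -27.0] rot [-0.0, -12.0, -0.0] dz 39.6
0.24 travel [45.6, -0.0, -30.2] rot [-0.0, -13.8, -0.0] dz 44.8
0.27 travel [51.8, -0.1, -33.1] rot [-0.0, -15.5, -0.0] dz 49.8
```

View pics/s3.png

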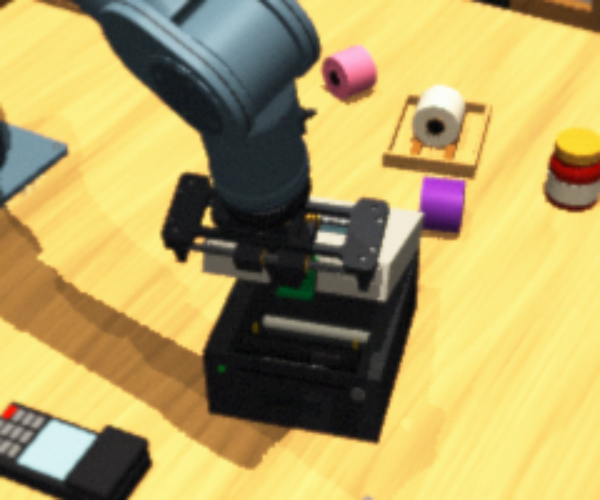

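The picture shows the cover lifted to about 0.4 rad, with the fingertip on the green pad at about (295,280) and the white rollers visible below. I'll back off now, open the fingers to straddle the leaf, and hook under the free edge.

Request:
send_rows([
  {"travel":[-7,0,-7],"rot":[0,0,0]},
  {"travel":[-20,0,-20],"rot":[0,0,0]},
  {"travel":[-40,0,-40],"rot":[0,0,0]},
  {"travel":[-55,0,-55],"rot":[0,0,0]},
  {"travel":[-55,0,-55],"rot":[0,0,0]},
])

```text
time: 14.08
position: [0.6354, -0.221, 0.2271]
tcp_rot: [-1.693, -2.252, -0.326]
wrist_force: [-0.2, 0.8, -0.8]
grip_width: 0.0002
```

```bash
python3 - <<'E'
from h import *
from cell import optics
s=state();d=optics.snapshot("wrist");P=cloud(d)
hsv=cv2.cvtColor(d["pixels"],cv2.COLOR_RGB2HSV)
y=P@YP+.549;x=P@XP-HX;z=P[...,2]-HZ
m=(abs(y)<.08)&(abs(y)>.03)&(z>.03)&(x<-.05)&(x>-.3)&(hsv[...,2]>120)&(hsv[...,1]<60)
X=np.c_[x[m],z[m]]
for lo,hi in((-.2,-.15),(-.15,-.1),(-.1,-.05)):
    k=(X[:,0]>lo)&(X[:,0]<hi);print(lo,k.sum(),X[k].mean(0).round(4) if k.any() else "")
c=np.polyfit(X[:,0],X[:,1],1,w=(X[:,0]>-.18)*1.);print("fit",c,"theta",-np.arctan(c[0]))
f=(X[:,0]<-.185);print("front pts",X[f][X[f][:,1].argmin()].round(4))
for th in(.38,.41):
    for a in (45,):
        E=W(HX-.21*np.cos(th),-.549,HZ+.21*np.sin(th));R=tilt(a)
        print(th,E@XP,E[2]);move(E-.045*R[:,2]-.035*R[:,0],R)
E
```

```text
t 14.07 XP,YP,z -0.3895 -0.5485 0.2271 tilt 68.1 err rot [-0.   0.  -0.1]
F xp,yp,z 0.78 -0.07 -0.8 q [ 0.71  0.82 -0.56  1.24  0.07  1.38  0.52] grip 0.0002
-0.2 9911 [-0.1755  0.1075]
-0.15 5586 [-0.1282  0.0962]
-0.1 2446 [-0.0765  0.0732]
fit [-0.4380049   0.03988947] theta 0.4128341450467842
front pts [-0.1923  0.0838]
0.38 -0.3145195734710671 0.16789329857672636
travel [-3.7, 0.5, 54.4] rot [-0.1, 23.0, -0.0]
0.41 -0.312095372791487 0.1737079588767288
travel [0.7, 0.5, 49.9] rot [-0.1, 23.0, -0.0]
```

Request:
send_rows([
  {"travel":[0,0,10],"rot":[0,8,0]},
  {"travel":[0,0,30],"rot":[0,16,0]},
  {"travel":[1,0,50],"rot":[0,23,0]},
  {"travel":[1,0,50],"rot":[0,23,0]},
  {"travel":[1,0,50],"rot":[0,23,0]},
], gripper=100)

```text
time: 14.75
position: [0.6304, -0.2005, 0.1826]
tcp_rot: [-1.469, -1.959, -0.606]
wrist_force: [0.4, 0.4, 0.7]
grip_width: 0.0485
```

```bash
python3 - <<'E'
from h import *
s=state();th=.413
E=W(HX-.21*np.cos(th),-.549,HZ+.21*np.sin(th));R=tilt(45)
for a,b in((-.01,-.028),(.02,-.028),(.02,-.012)): move(E+a*R[:,2]+b*R[:,0],R)
E
```

```text
t 14.75 XP,YP,z -0.3684 -0.5495 0.1826 tilt 45.2 err rot [-0.  -0.   0.1]
F xp,yp,z 0.25 -0.5 0.72 q [ 0.77  1.06 -0.62  1.07 -0.1   1.59  0.61] grip 0.0485
travel [6.3, -0.5, 35.8] rot [-0.0, 0.2, 0.1]
travel [6.4, -0.4, 65.8] rot [-0.0, 0.2, 0.1]
travel [22.4, -0.4, 65.8] rot [-0.0, 0.2, 0.1]
```

Request:
send_rows([
  {"travel":[0,0,0],"rot":[0,0,0]},
  {"travel":[0,0,0],"rot":[0,0,0]},
  {"travel":[0,0,0],"rot":[0,0,0]},
  {"travel":[6,0,15],"rot":[0,0,0]},
  {"travel":[6,0,30],"rot":[0,0,0]},
  {"travel":[6,0,45],"rot":[0,0,0]},
  {"travel":[6,0,60],"rot":[0,0,0]},
  {"travel":[6,0,66],"rot":[0,0,0]},
  {"travel":[6,0,66],"rot":[0,0,0]},
])

```text
time: 15.88
position: [0.6155, -0.1529, 0.1383]
tcp_rot: [-1.47, -1.956, -0.605]
wrist_force: [-0.6, 0.2, -0.2]
grip_width: 0.0877
```

Request:
send_rows([
  {"travel":[4,0,0],"rot":[0,0,0]},
  {"travel":[8,0,0],"rot":[0,0,0]},
  {"travel":[10,0,0],"rot":[0,0,0]},
  {"travel":[12,0,0],"rot":[0,0,0]},
  {"travel":[12,0,0],"rot":[0,0,0]},
])

```text
time: 16.5
position: [0.6133, -0.145, 0.1472]
tcp_rot: [-1.47, -1.957, -0.605]
wrist_force: [-0.6, -1.0, -0.4]
grip_width: 0.0883
```

```bash
python3 -c "
from h import *
state()"
```

```text
t 16.5 XP,YP,z -0.3103 -0.5485 0.1472 tilt 45.2 err rot [-0.   0.  -0.1]
F xp,yp,z -0.79 0.83 -0.43 q [ 0.77  1.04 -0.63  1.24 -0.11  1.43  0.6 ] grip 0.0883
```

Request:
send_rows([
  {"travel":[2,0,0],"rot":[0,0,0]},
  {"travel":[4,0,0],"rot":[0,0,0]},
  {"travel":[6,0,0],"rot":[0,0,0]},
  {"travel":[6,0,0],"rot":[0,0,0]},
])

```text
time: 17.0
position: [0.6121, -0.1407, 0.1514]
tcp_rot: [-1.47, -1.957, -0.605]
wrist_force: [-0.3, 0.0, -0.8]
grip_width: 0.0883
```

```bash
cat >> h.py <<'E'
def swing(s,ths,th0,a0,frac,lead=.0,ht=.009,ins=.020):
    R0=Rn.from_rotvec(s["tcp_rot"]).as_matrix();p=s["position"]
    for th in ths:
        a=a0+frac*np.degrees(th-th0);R=tilt(a)
        E=W(HX-.21*np.cos(th),-.549,HZ+.21*np.sin(th));t=np.sin(th)*XP+np.cos(th)*ZP
        q=E-ht*R[:,0]+ins*R[:,2]+lead*t
        print(round(th,3),"tilt",round(a,1),"travel",(R0.T@(q-p)*1000).round(1).tolist(),"rot",Rn.from_matrix(R0.T@R).as_rotvec(degrees=True).round(1).tolist())
E
python3 -c "
from h import *
s=state();swing(s,[.413,.44,.47,.5,.54,.58,.62,.66,.7],.413,45,.65)"
```

```text
t 17.0 XP,YP,z -0.3059 -0.5486 0.1514 tilt 45.1 err rot [-0.  0. -0.]
F xp,yp,z 0.14 0.32 -0.75 q [ 0.77  1.03 -0.64  1.25 -0.11  1.43  0.59] grip 0.0883
0.413 tilt 45.0 travel [3.0, 0.4, -0.3] rot [-0.0, 0.1, -0.0]
0.44 tilt 46.0 travel [7.9, 0.4, -2.5] rot [-0.0, -0.9, -0.0]
0.47 tilt 47.1 travel [13.5, 0.4, -4.7] rot [-0.0, -2.0, -0.0]
0.5 tilt 48.2 travel [19.1, 0.4, -6.8] rot [-0.0, -3.1, -0.0]
0.54 tilt 49.7 travel [26.7, 0.4, -9.3] rot [-0.0, -4.6, -0.0]
0.58 tilt 51.2 travel [34.4, 0.4, -11.5] rot [-0.0, -6.1, -0.0]
0.62 tilt 52.7 travel [42.2, 0.4, -13.4] rot [-0.1, -7.6, -0.0]
0.66 tilt 54.2 travel [50.0, 0.4, -14.9] rot [-0.1, -9.1, -0.0]
0.7 tilt 55.7 travel [57.9, 0.4, -16.1] rot [-0.1, -10.5, -0.0]
```

Request:
send_rows([
  {"travel":[3,0,-0.3],"rot":[0,0,0]},
  {"travel":[5.5,0,-1.4],"rot":[0,-0.5,0]},
  {"travel":[8,0,-2.5],"rot":[0,-1,0]},
  {"travel":[10.5,0,-3.5],"rot":[0,-1.5,0]},
  {"travel":[13.5,0,-4.7],"rot":[0,-2,0]},
  {"travel":[19,0,-6.8],"rot":[0,-3.1,0]},
  {"travel":[19,0,-6.8],"rot":[0,-3.1,0]},
])

```text
time: 17.88
position: [0.6098, -0.1319, 0.1707]
tcp_rot: [-1.5, -1.999, -0.571]
wrist_force: [0.6, -0.6, 0.3]
grip_width: 0.0883
```

```bash
python3 -c "
from h import *
s=state();d=slope();swing(s,[.5,.54,.58,.62,.66,.7,.75,.8,.85,.9,.95],.413,45,.65)
cv2.imwrite('pics/s4.png',cv2.resize(d['pixels'][100:300,200:440],None,fx=2.5,fy=2.5)[:,:,::-1])"
```

```text
t 17.88 XP,YP,z -0.2968 -0.5487 0.1707 tilt 48.3 err rot [-0.1  0.   0. ]
F xp,yp,z -0.72 -0.42 0.29 q [ 0.76  0.97 -0.64  1.3  -0.1   1.4   0.57] grip 0.0883
cover slope [-0.34560699  0.10018248] 429
0.5 tilt 48.2 travel [-0.9, 0.3, 0.4] rot [-0.1, 0.0, 0.0]
0.54 tilt 49.7 travel [6.5, 0.3, -2.5] rot [-0.1, -1.5, 0.0]
0.58 tilt 51.2 travel [14.1, 0.3, -5.1] rot [-0.1, -3.0, 0.0]
0.62 tilt 52.7 travel [21.7, 0.3, -7.4] rot [-0.1, -4.4, 0.0]
0.66 tilt 54.2 travel [29.4, 0.3, -9.3] rot [-0.1, -5.9, 0.0]
0.7 tilt 55.7 travel [37.2, 0.3, -11.0] rot [-0.1, -7.4, 0.0]
0.75 tilt 57.6 travel [47.1, 0.3, -12.6] rot [-0.1, -9.3, 0.0]
0.8 tilt 59.4 travel [57.0, 0.3, -13.7] rot [-0.1, -11.1, 0.0]
0.85 tilt 61.3 travel [66.9, 0.3, -14.3] rot [-0.1, -13.0, 0.0]
0.9 tilt 63.1 travel [76.8, 0.3, -14.4] rot [-0.1, -14.9, 0.0]
0.95 tilt 65.0 travel [86.7, 0.3, -14.0] rot [-0.1, -16.7, 0.0]
```

View pics/s4.png

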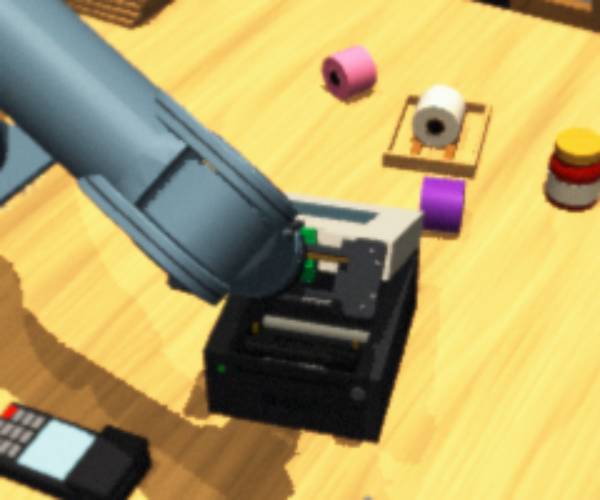

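The picture shows the gripper in front of and under the raised edge, with the green tab at about (308,255) between the fingers. There is no contact yet, so I'll keep following the arc.

Request:
send_rows([
  {"travel":[3.5,0,-1.2],"rot":[0,-0.7,0]},
  {"travel":[6.5,0,-2.5],"rot":[0,-1.5,0]},
  {"travel":[10,0,-3.8],"rot":[0,-2.2,0]},
  {"travel":[14,0,-5.1],"rot":[0,-3,0]},
  {"travel":[14,0,-5.1],"rot":[0,-3,0]},
])

```text
time: 18.55
position: [0.6077, -0.1252, 0.1834]
tcp_rot: [-1.529, -2.038, -0.537]
wrist_force: [-0.3, 0.3, 0.3]
grip_width: 0.0883
```

```bash
python3 -c "
from h import *
s=state();d=slope();swing(s,[.58,.62,.66,.7,.75,.8,.85,.9,.95],.413,45,.65)"
```

```text
t 18.55 XP,YP,z -0.2897 -0.5486 0.1834 tilt 51.2 err rot [-0.1  0.  -0. ]
F xp,yp,z 0.38 0.19 0.26 q [ 0.75  0.92 -0.64  1.33 -0.09  1.37  0.55] grip 0.0883
cover slope [-0.34854251  0.10530189] 181
0.58 tilt 51.2 travel [0.3, 0.4, -0.3] rot [-0.1, 0.0, -0.0]
0.62 tilt 52.7 travel [7.8, 0.3, -3.0] rot [-0.1, -1.5, -0.0]
0.66 tilt 54.2 travel [15.5, 0.3, -5.3] rot [-0.1, -3.0, -0.0]
0.7 tilt 55.7 travel [23.2, 0.3, -7.4] rot [-0.1, -4.4, -0.0]
0.75 tilt 57.6 travel [32.9, 0.3, -9.5] rot [-0.1, -6.3, -0.0]
0.8 tilt 59.4 travel [42.7, 0.3, -11.1] rot [-0.1, -8.2, 0.0]
0.85 tilt 61.3 travel [52.6, 0.3, -12.2] rot [-0.1, -10.0, 0.0]
0.9 tilt 63.1 travel [62.5, 0.3, -12.9] rot [-0.1, -11.9, 0.0]
0.95 tilt 65.0 travel [72.4, 0.3, -13.0] rot [-0.1, -13.8, 0.0]
```

```bash
python3 - <<'E'
from h import *
from cell import optics
d=optics.snapshot("wrist");np.savez("w5.npz",**d);cv2.imwrite("pics/w5.png",d["pixels"][:,:,::-1])
P=cloud(d);hsv=cv2.cvtColor(d["pixels"],cv2.COLOR_RGB2HSV)
y=P@YP+.549;x=P@XP-HX;z=P[...,2]-HZ
m=(abs(y)<.088)&(z>.03)&(x<.0)&(x>-.3)&(hsv[...,2]>120)&(hsv[...,1]<60)
X=np.c_[x[m],z[m]];r=np.hypot(*X.T);print(m.sum(),"max r",np.percentile(r,[50,99]))
for q in range(0,100,10): 
    i=np.argsort(X[:,0])[int(q/100*len(X))];print(X[i].round(3),end=" ")
E
```

```text
47691 max r [0.20209479 0.21424578]
[-0.176  0.118] [-0.169  0.128] [-0.164  0.135] [-0.159  0.141] [-0.155  0.146] [-0.146  0.139] [-0.138  0.136] [-0.128  0.128] [-0.113  0.118] [-0.092  0.104]
```

View pics/w5.png

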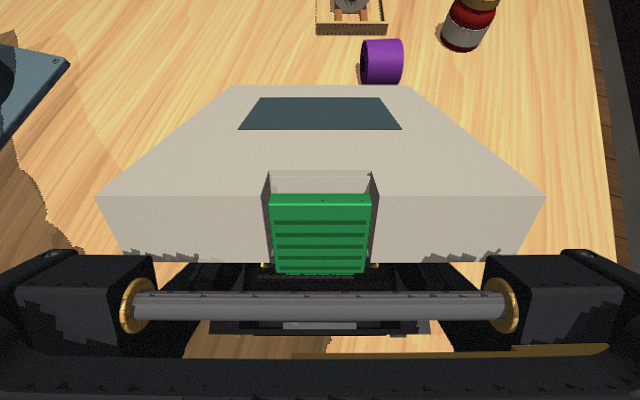

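The cover is following: its edge is now at about 0.59 rad, and the stiff hinge holds it, so the resting force reads zero. The picture shows the green pad at about (320,233) between the open fingers. I'll continue the arc.

Request:
send_rows([
  {"travel":[7.8,0,-3],"rot":[0,-1.5,0]},
  {"travel":[15.5,0,-5.3],"rot":[0,-3,0]},
  {"travel":[23.2,0,-7.4],"rot":[0,-4.4,0]},
  {"travel":[32.9,0,-9.5],"rot":[0,-6.3,0]},
  {"travel":[42.7,0,-11.1],"rot":[0,-8.2,0]},
  {"travel":[52.6,0,-12.2],"rot":[0,-10,0]},
  {"travel":[62.5,0,-12.9],"rot":[0,-11.9,0]},
  {"travel":[72.4,0,-13],"rot":[0,-13.8,0]},
  {"travel":[72.4,0,-13],"rot":[0,-13.8,0]},
])

```text
time: 19.77
position: [0.5948, -0.0773, 0.2396]
tcp_rot: [-1.661, -2.217, -0.368]
wrist_force: [0.3, -0.1, 0.7]
grip_width: 0.0881
```

```bash
cat >> h.py <<'E'
def edge():
    from cell import optics
    d=optics.snapshot("wrist");P=cloud(d);hsv=cv2.cvtColor(d["pixels"],cv2.COLOR_RGB2HSV)
    y=P@YP+.549;x=P@XP-HX;z=P[...,2]-HZ
    m=(abs(y)<.088)&(z>.03)&(x<.15)&(x>-.3)&(hsv[...,2]>120)&(hsv[...,1]<60)
    X=np.c_[x[m],z[m]];t=np.arctan2(X[:,1],-X[:,0]);r=np.hypot(*X.T)
    k=r>.2;print("edge theta min",np.percentile(t[k],[1,5,50,99]).round(3),k.sum());return d
E
python3 -c "
from h import *
s=state();edge();swing(s,[.95,1.0,1.05,1.1,1.15,1.2,1.25,1.3,1.35,1.4],.413,45,.65)"
```

```text
t 19.77 XP,YP,z -0.2402 -0.5496 0.2396 tilt 65.1 err rot [0.  0.  0.1]
F xp,yp,z -0.14 -0.23 0.71 q [ 0.65  0.68 -0.63  1.5  -0.02  1.24  0.4 ] grip 0.0881
edge theta min [0.99  1.005 1.092 1.15 ] 20965
0.95 tilt 65.0 travel [-1.4, -0.6, 0.2] rot [-0.0, 0.1, 0.1]
1.0 tilt 66.9 travel [8.3, -0.6, -1.8] rot [0.0, -1.8, 0.1]
1.05 tilt 68.7 travel [18.1, -0.6, -3.3] rot [0.0, -3.6, 0.1]
1.1 tilt 70.6 travel [28.0, -0.5, -4.3] rot [0.0, -5.5, 0.1]
1.15 tilt 72.4 travel [37.9, -0.5, -4.8] rot [0.0, -7.4, 0.1]
1.2 tilt 74.3 travel [47.7, -0.5, -4.7] rot [0.0, -9.2, 0.1]
1.25 tilt 76.2 travel [57.6, -0.5, -4.2] rot [0.0, -11.1, 0.1]
1.3 tilt 78.0 travel [67.4, -0.5, -3.2] rot [0.0, -13.0, 0.1]
1.35 tilt 79.9 travel [77.2, -0.4, -1.6] rot [0.0, -14.8, 0.1]
1.4 tilt 81.8 travel [86.8, -0.4, 0.4] rot [0.0, -16.7, 0.1]
```

Request:
send_rows([
  {"travel":[8.3,0,-1.8],"rot":[0,-1.8,0]},
  {"travel":[18.1,0,-3.3],"rot":[0,-3.6,0]},
  {"travel":[28,0,-4.3],"rot":[0,-5.5,0]},
  {"travel":[37.9,0,-4.8],"rot":[0,-7.4,0]},
  {"travel":[47.7,0,-4.7],"rot":[0,-9.2,0]},
  {"travel":[57.6,0,-4.2],"rot":[0,-11.1,0]},
  {"travel":[67.4,0,-3.2],"rot":[0,-13,0]},
  {"travel":[77.2,0,-1.6],"rot":[0,-14.8,0]},
  {"travel":[86.8,0,0.4],"rot":[0,-16.7,0]},
  {"travel":[86.8,0,0.4],"rot":[0,-16.7,0]},
])

```text
time: 21.08
position: [0.5723, -0.0011, 0.275]
tcp_rot: [-1.812, -2.42, -0.131]
wrist_force: [0.2, -0.9, 0.1]
grip_width: 0.0883
```

```bash
python3 -c "
from h import *
s=state();edge();swing(s,[1.4,1.45,1.5,1.55,1.6,1.64,1.68,1.7,1.72,1.74],.413,45,.65)"
```

```text
t 21.07 XP,YP,z -0.1608 -0.5492 0.275 tilt 81.7 err rot [-0.   0.   0.2]
F xp,yp,z -0.9 0.06 0.09 q [ 0.44  0.47 -0.6   1.66  0.13  1.12  0.12] grip 0.0883
edge theta min [1.42  1.429 1.509 1.585] 22067
1.4 tilt 81.8 travel [-0.3, -0.2, -1.0] rot [-0.0, -0.0, 0.2]
1.45 tilt 83.6 travel [9.5, -0.2, -1.3] rot [-0.0, -1.9, 0.2]
1.5 tilt 85.5 travel [19.4, -0.2, -1.1] rot [-0.0, -3.8, 0.2]
1.55 tilt 87.3 travel [29.2, -0.2, -0.4] rot [-0.0, -5.6, 0.2]
1.6 tilt 89.2 travel [39.0, -0.1, 0.8] rot [-0.0, -7.5, 0.2]
1.64 tilt 90.7 travel [46.7, -0.1, 2.1] rot [-0.0, -9.0, 0.2]
1.68 tilt 92.2 travel [54.4, -0.1, 3.7] rot [-0.0, -10.5, 0.2]
1.7 tilt 92.9 travel [58.2, -0.1, 4.6] rot [-0.0, -11.2, 0.2]
1.72 tilt 93.7 travel [62.0, -0.1, 5.7] rot [-0.0, -11.9, 0.2]
1.74 tilt 94.4 travel [65.8, -0.0, 6.7] rot [-0.0, -12.7, 0.2]
```

Request:
send_rows([
  {"travel":[9.5,0,-1.3],"rot":[0,-1.9,0]},
  {"travel":[19.4,0,-1.1],"rot":[0,-3.8,0]},
  {"travel":[29.2,0,-0.4],"rot":[0,-5.6,0]},
  {"travel":[39,0,0.8],"rot":[0,-7.5,0]},
  {"travel":[46.7,0,2.1],"rot":[0,-9,0]},
  {"travel":[54.4,0,3.7],"rot":[0,-10.5,0]},
  {"travel":[60,0,5.1],"rot":[0,-11.5,0]},
  {"travel":[64,0,6.2],"rot":[0,-12.3,0]},
  {"travel":[64,0,6.2],"rot":[0,-12.3,0]},
])

```text
time: 22.25
position: [0.5545, 0.0586, 0.2773]
tcp_rot: [1.852, 2.468, -0.067]
wrist_force: [0.6, 0.2, -0.7]
grip_width: 0.0883
```

```bash
python3 - <<'E'
from h import *
s=state();edge()
R=Rn.from_rotvec(s["tcp_rot"]).as_matrix();p=s["position"]
for dx,dz in((-.03,0),(-.06,.08)): move(p+dx*XP+dz*ZP,tilt(90))
E
```

```text
t 22.25 XP,YP,z -0.0985 -0.5488 0.2773 tilt 86.0 err rot [-0.1  8.   0. ]
F xp,yp,z 0.03 -0.67 -0.69 q [ 0.21  0.4  -0.56  1.74  0.32  1.09 -0.19] grip 0.0883
edge theta min [1.736 1.745 1.823 1.901] 21772
travel [-29.6, -0.0, 2.1] rot [-0.1, 4.0, -0.0]
travel [-65.1, -0.1, -75.6] rot [-0.1, 4.0, -0.0]
```

Request:
send_rows([
  {"travel":[-10,0,0],"rot":[0,4,0]},
  {"travel":[-35,0,0],"rot":[0,4,0]},
  {"travel":[-50,0,-20],"rot":[0,4,0]},
  {"travel":[-50,0,-80],"rot":[0,4,0]},
  {"travel":[-50,0,-115],"rot":[0,4,0]},
  {"travel":[-50,0,-115],"rot":[0,4,0]},
])

```text
time: 23.05
position: [0.5678, 0.0184, 0.3986]
tcp_rot: [1.885, 2.509, 0.004]
wrist_force: [0.4, 0.1, -0.4]
grip_width: 0.088
```

```bash
python3 - <<'E'
from h import *
s=state();t=np.radians(16.0);a=np.array([-np.sin(t),np.cos(t),0])
move([.5226,.3657,.39],tool(-ZP,a));move([.5226,.3657,.12],tool(-ZP,a))
E
```

```text
t 23.05 XP,YP,z -0.1408 -0.5504 0.3986 tilt 89.7 err rot [ 0.3  0.4 -0. ]
F xp,yp,z -0.04 -0.41 -0.4 q [ 0.34  0.32 -0.59  1.54  0.19  1.33  0.01] grip 0.088
travel [346.2, 53.3, 8.3] rot [0.1, 0.3, -89.8]
travel [346.6, 52.1, 278.3] rot [0.1, 0.3, -89.8]
```

Request:
send_rows([
  {"travel":[346,53,8],"rot":[0,0,-89.8]},
  {"travel":[346,53,8],"rot":[0,0,-89.8]},
  {"travel":[346,53,8],"rot":[0,0,-89.8]},
  {"travel":[346,53,8],"rot":[0,0,-89.8]},
  {"travel":[346,53,8],"rot":[0,0,-89.8]},
  {"travel":[346,53,8],"rot":[0,0,-89.8]},
  {"travel":[346,53,8],"rot":[0,0,-89.8]},
  {"travel":[346,53,60],"rot":[0,0,-89.8]},
  {"travel":[346,53,120],"rot":[0,0,-89.8]},
  {"travel":[346,53,180],"rot":[0,0,-89.8]},
  {"travel":[346,53,180],"rot":[0,0,-89.8]},
  {"travel":[346,53,180],"rot":[0,0,-89.8]},
])

```text
time: 24.55
position: [0.521, 0.3657, 0.217]
tcp_rot: [0.437, -3.111, -0.001]
wrist_force: [-0.2, 0.7, -0.0]
grip_width: 0.0882
```

```bash
python3 - <<'E'
from h import *
from cell import telemetry,optics
s=telemetry.sense();print(s["time"],s["position"].round(4),s["qpos"].round(2))
d=optics.snapshot("wrist");P=cloud(d);z=P[...,2];hsv=cv2.cvtColor(d["pixels"],cv2.COLOR_RGB2HSV)
w=(z>.03)&(z<.09)&(hsv[...,1]<90)&(hsv[...,2]>100)&(np.hypot(P[...,0]-.5225,P[...,1]-.3657)<.05)
zt=np.percentile(z[w],98);t=w&(z>zt-.012);r=cv2.minAreaRect(P[t][:,:2].astype(np.float32)*1000);print(zt,r)
cv2.imwrite("pics/w6.png",d["pixels"][:,:,::-1])
an=np.radians(16.0);a=np.array([-np.sin(an),np.cos(an),0])
c=np.array(r[0])/1000
move([c[0],c[1],.061],tool(-ZP,a))
E
```

```text
24.55 [0.521  0.3657 0.217 ] [-0.11  0.71 -0.88  1.57  0.59  1.15  0.73]
0.07392590377432261 ((523.3189086914062, 366.0593566894531), (49.846710205078125, 49.61845016479492), 15.724831581115723)
travel [-1.5, -0.8, 156.9] rot [0.1, 0.1, -0.0]
```

View pics/w6.png

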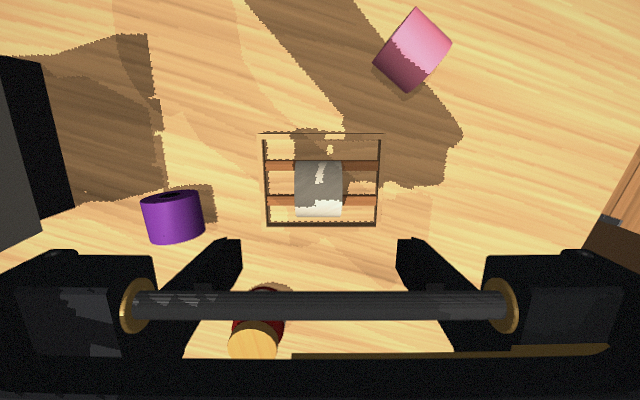

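The picture shows the white roll at (320,187) across the battens, midway between the fingers and free at both ends. Purple is at (172,217) and pink at (412,50), both clear. I'll descend and grip it by its ends.

Request:
send_rows([
  {"travel":[-1.5,-0.5,50],"rot":[0,0,0]},
  {"travel":[-1.5,-0.5,100],"rot":[0,0,0]},
  {"travel":[-1.5,-0.5,140],"rot":[0,0,0]},
  {"travel":[-1.5,-0.5,165],"rot":[0,0,0]},
  {"travel":[-1.5,-0.5,177],"rot":[0,0,0]},
  {"travel":[-1.5,-0.5,177],"rot":[0,0,0]},
  {"travel":[-1.5,-0.5,177],"rot":[0,0,0]},
])

```text
time: 25.48
position: [0.5228, 0.3654, 0.0399]
tcp_rot: [-0.436, 3.11, 0.001]
wrist_force: [-0.3, 0.4, -1.0]
grip_width: 0.0878
```

Request:
send_rows([
  {"travel":[0,0,0],"rot":[0,0,0]},
  {"travel":[0,0,0],"rot":[0,0,0]},
  {"travel":[0,0,0],"rot":[0,0,0]},
  {"travel":[0,0,0],"rot":[0,0,0]},
  {"travel":[0,0,0],"rot":[0,0,0]},
  {"travel":[0,0,0],"rot":[0,0,0]},
], gripper=40, grip_force=10)

```text
time: 26.22
position: [0.522, 0.3647, 0.0383]
tcp_rot: [0.437, -3.11, 0.001]
wrist_force: [-0.8, -0.3, 0.5]
grip_width: 0.0501
```

Gripped at 50 mm. I'll lift and carry it over the cover.

Request:
send_rows([
  {"travel":[0,0,-20],"rot":[0,0,0]},
  {"travel":[0,0,-70],"rot":[0,0,0]},
  {"travel":[0,0,-130],"rot":[0,0,0]},
  {"travel":[0,0,-190],"rot":[0,0,0]},
  {"travel":[0,0,-250],"rot":[0,0,0]},
  {"travel":[0,0,-310],"rot":[0,0,0]},
  {"travel":[0,0,-355],"rot":[0,0,0]},
  {"travel":[0,0,-355],"rot":[0,0,0]},
  {"travel":[0,0,-355],"rot":[0,0,0]},
], gripper=0, grip_force=15)

```text
time: 27.35
position: [0.5219, 0.3645, 0.3928]
tcp_rot: [0.437, -3.109, 0.003]
wrist_force: [-0.0, -0.1, -3.1]
grip_width: 0.0501
```

```bash
python3 - <<'E'
from h import *
s=state();ox=-.2245
move(W(ox-.03,-.549,.39),tool(-ZP,-YP))
E
```

```text
t 27.35 XP,YP,z 0.2045 -0.6028 0.3928 tilt 89.8 err rot [-0.3  0.1 89.8]
F xp,yp,z -0.04 0.05 -3.14 q [-0.08  0.57 -0.96  1.34  0.46  1.46  0.83] grip 0.0501
travel [52.3, -459.1, 3.7] rot [-0.2, -0.0, 89.8]
```

Request:
send_rows([
  {"travel":[52,-459,4],"rot":[0,0,89.8]},
  {"travel":[52,-459,4],"rot":[0,0,89.8]},
  {"travel":[52,-459,4],"rot":[0,0,89.8]},
  {"travel":[52,-459,4],"rot":[0,0,89.8]},
  {"travel":[52,-459,4],"rot":[0,0,89.8]},
  {"travel":[52,-459,4],"rot":[0,0,89.8]},
  {"travel":[52,-459,4],"rot":[0,0,89.8]},
  {"travel":[52,-459,4],"rot":[0,0,89.8]},
  {"travel":[52,-459,4],"rot":[0,0,89.8]},
  {"travel":[52,-459,4],"rot":[0,0,89.8]},
  {"travel":[52,-459,4],"rot":[0,0,89.8]},
])

```text
time: 28.72
position: [0.5983, -0.09, 0.3888]
tcp_rot: [-1.882, -2.513, 0.004]
wrist_force: [0.4, -0.6, -2.4]
grip_width: 0.0502
```

```bash
python3 - <<'E'
from h import *
from cell import optics
s=state()
a=optics.snapshot("wrist");b=optics.snapshot("scene");np.savez("w7.npz",**a);np.savez("s7.npz",**b)
cv2.imwrite("pics/ws7.png",np.hstack([cv2.resize(a["pixels"],(480,300)),cv2.resize(b["pixels"][70:280,220:430],(300,300))])[:,:,::-1])
# well & rollers from depth
for d in (a,b):
    P=cloud(d);x=P@XP;y=P@YP+.549;z=P[...,2];hsv=cv2.cvtColor(d["pixels"],cv2.COLOR_RGB2HSV)
    m=(z>.02)&(z<.07)&(abs(y)<.064)&(x>-.3)&(x<-.14)&(hsv[...,2]>110)&(hsv[...,1]<70)
    k,lab,st,ce=cv2.connectedComponentsWithStats(m.astype(np.uint8))
    for i in range(1,k):
        if st[i,4]>60: q=lab==i;print(st[i],"x",np.percentile(x[q],[2,50,98]).round(4),"y",np.percentile(y[q],[2,98]).round(4),"z",np.percentile(z[q],[50,98]).round(4))
    for nm,c in (("y",y),("x",x)):
        o=(abs(y)<.1)&(x>-.34)&(x<-.1)
        r=o&(z>.085)&(z<.095); 
        if r.sum()>50: print("rim",nm,np.histogram(c[r],bins=24))
E
```

```text
t 28.73 XP,YP,z -0.2533 -0.5494 0.3888 tilt 89.8 err rot [-0.2  0.2  0.1]
F xp,yp,z -0.66 -0.24 -2.4 q [ 0.49  0.41 -0.59  1.45  0.23  1.35  0.18] grip 0.0502
[282 131  75   7 506] x [-0.2079 -0.2027 -0.1976] y [-0.0606  0.062 ] z [0.0248 0.0273]
[283 157  73   7 460] x [-0.2533 -0.2473 -0.2423] y [-0.0606  0.0616] z [0.025  0.0273]
rim y (array([676, 726, 704, 444, 285, 307, 295, 297, 298, 303, 288, 289, 319,
       313, 290, 289, 303, 297, 290, 286, 447, 698, 710, 684]), array([-0.08998487, -0.08251633, -0.07504779, -0.06757925, -0.0601107 ,
       -0.05264216, -0.04517362, -0.03770508, -0.03023654, -0.022768  ,
       -0.01529946, -0.00783092, -0.00036237,  0.00710617,  0.01457471,
        0.02204325,  0.02951179,  0.03698033,  0.04444887,  0.05191741,
        0.05938596,  0.0668545 ,  0.07432304,  0.08179158,  0.08926012]))
rim x (array([ 34,  77, 172, 178, 186, 190, 184, 188, 191, 197, 208, 206, 205,
       219, 215, 287, 827, 842, 855, 851, 854, 896, 899, 877]), array([-0.33063624, -0.3210287 , -0.31142116, -0.30181362, -0.29220609,
       -0.28259855, -0.27299101, -0.26338347,
[... 642 characters left out ...]
.00811089, -0.00059516,  0.00692056,  0.01443628,
        0.021952  ,  0.02946773,  0.03698345,  0.04449917,  0.05201489,
        0.05953062,  0.06704634,  0.07456206,  0.08207779,  0.08959351]))
rim x (array([196,  68,  57,  51,  63,  52,  56,  55,  49,  53,  49,  49,  48,
        50,  47,  98, 164, 156, 159, 134, 148, 177, 117, 104]), array([-0.33594171, -0.326124  , -0.31630628, -0.30648857, -0.29667086,
       -0.28685315, -0.27703544, -0.26721772, -0.25740001, -0.2475823 ,
       -0.23776459, -0.22794687, -0.21812916, -0.20831145, -0.19849374,
       -0.18867603, -0.17885831, -0.1690406 , -0.15922289, -0.14940518,
       -0.13958747, -0.12976975, -0.11995204, -0.11013433, -0.10031662]))
```

View pics/ws7.png

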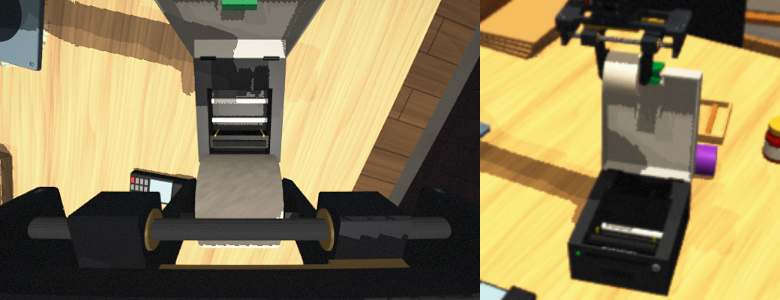

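Both views show the cover standing open, the roll held level, and the well with its two white rollers. Their mid-line is at XP −0.225 and they are centred in y. I'll lower the roll now.

```bash
python3 - <<'E'
from h import *
s=state();R=tool(-ZP,-YP);move(W(-.224,-.549,.14),R);move(W(-.224,-.549,.055),R);move(W(-.224,-.549,.0475),R)
d=load("w7.npz");P=cloud(d);hsv=cv2.cvtColor(d["pixels"],cv2.COLOR_RGB2HSV);T=(P-s["position"])@Rn.from_rotvec(s["tcp_rot"]).as_matrix()
m=(abs(T[...,2])<.06)&(abs(T[...,1])<.023)&(abs(T[...,0])<.05)&(hsv[...,2]>70)
Q=T[m];A=np.c_[2*Q[:,0],2*Q[:,2],np.ones(len(Q))];c=np.linalg.lstsq(A,Q[:,0]**2+Q[:,2]**2,rcond=None)[0];print("roll in tool x,z",c[:2],"r",np.sqrt(c[2]+c[0]**2+c[1]**2),len(Q))
E
```

```text
t 28.82 XP,YP,z -0.2535 -0.5496 0.3893 tilt 89.9 err rot [-0.1  0.1  0.1]
F xp,yp,z -0.01 -1.0 -1.1 q [ 0.49  0.41 -0.59  1.45  0.23  1.35  0.18] grip 0.0498
travel [29.6, -0.0, 249.3] rot [-0.1, 0.0, 0.1]
travel [29.6, 0.1, 334.3] rot [-0.1, 0.0, 0.1]
travel [29.6, 0.2, 341.8] rot [-0.1, 0.0, 0.1]
roll in tool x,z [-0.00068445 -0.00288974] r 0.031348081954091805 9937
```

Request:
send_rows([
  {"travel":[29,0,50],"rot":[0,0,0]},
  {"travel":[29,0,110],"rot":[0,0,0]},
  {"travel":[29,0,170],"rot":[0,0,0]},
  {"travel":[29,0,225],"rot":[0,0,0]},
  {"travel":[29,0,249],"rot":[0,0,0]},
  {"travel":[29,0,249],"rot":[0,0,0]},
  {"travel":[29,0,249],"rot":[0,0,0]},
])

```text
time: 29.7
position: [0.5915, -0.0628, 0.1421]
tcp_rot: [1.885, 2.511, -0.0]
wrist_force: [0.6, -0.2, -1.4]
grip_width: 0.0498
```

```bash
python3 - <<'E'
from h import *
s=state();R=tool(-ZP,-YP);move(W(-.2243,-.549,.055),R);move(W(-.2243,-.549,.0475),R)
E
```

```text
t 29.7 XP,YP,z -0.2253 -0.5505 0.1421 tilt 89.9 err rot [0.  0.2 0. ]
F xp,yp,z -0.41 -0.55 -1.39 q [ 0.4   0.63 -0.52  1.75  0.39  0.87 -0.01] grip 0.0498
travel [1.1, -1.5, 87.1] rot [0.0, 0.1, 0.0]
travel [1.1, -1.5, 94.6] rot [0.0, 0.1, 0.0]
```

Request:
send_rows([
  {"travel":[1,-1.5,25],"rot":[0,0,0]},
  {"travel":[1,-1.5,50],"rot":[0,0,0]},
  {"travel":[1,-1.5,70],"rot":[0,0,0]},
  {"travel":[1,-1.5,82],"rot":[0,0,0]},
  {"travel":[1,-1.5,87],"rot":[0,0,0]},
  {"travel":[1,-1.5,87],"rot":[0,0,0]},
  {"travel":[1,-1.5,87],"rot":[0,0,0]},
])

```text
time: 30.58
position: [0.5892, -0.0626, 0.0543]
tcp_rot: [1.886, 2.511, -0.001]
wrist_force: [1.4, -0.1, -2.5]
grip_width: 0.05
```

Request:
send_rows([
  {"travel":[0,0,1.5],"rot":[0,0,0]},
  {"travel":[0,0,3],"rot":[0,0,0]},
  {"travel":[0,0,4],"rot":[0,0,0]},
  {"travel":[0,0,4],"rot":[0,0,0]},
])

```text
time: 31.08
position: [0.5885, -0.0626, 0.0495]
tcp_rot: [-1.886, -2.512, 0.003]
wrist_force: [-0.6, 0.0, -1.6]
grip_width: 0.0499
```

```bash
python3 -c "
from h import *
state()"
```

```text
t 31.07 XP,YP,z -0.2243 -0.5477 0.0495 tilt 89.9 err rot [-0.1  0.1 -0. ]
F xp,yp,z 0.17 0.56 -1.64 q [ 0.35  0.76 -0.45  1.78  0.48  0.71 -0.07] grip 0.0499
```

Request:
send_rows([
  {"travel":[0,0,1],"rot":[0,0,0]},
  {"travel":[0,0,1],"rot":[0,0,0]},
])

```text
time: 31.32
position: [0.5885, -0.0626, 0.0486]
tcp_rot: [-1.886, -2.512, 0.003]
wrist_force: [-0.7, -0.1, -2.1]
grip_width: 0.05
```

Request:
send_rows([
  {"travel":[0,0,1],"rot":[0,0,0]},
  {"travel":[0,0,1],"rot":[0,0,0]},
])

```text
time: 31.58
position: [0.5888, -0.0627, 0.0478]
tcp_rot: [1.887, 2.512, -0.002]
wrist_force: [-0.4, -1.2, -0.8]
grip_width: 0.0498
```

Request:
send_rows([
  {"travel":[0,0,0.7],"rot":[0,0,0]},
  {"travel":[0,0,0.7],"rot":[0,0,0]},
])

```text
time: 31.82
position: [0.5888, -0.0627, 0.0476]
tcp_rot: [1.886, 2.512, -0.003]
wrist_force: [-1.5, -1.7, 5.7]
grip_width: 0.0496
```

Seated: the force turned to +5.7 N. I'll release with a small opening, since the well is narrow.

Request:
send_rows([
  {"travel":[0,0,-1],"rot":[0,0,0]},
  {"travel":[0,0,-1],"rot":[0,0,0]},
  {"travel":[0,0,-1],"rot":[0,0,0]},
  {"travel":[0,0,-1],"rot":[0,0,0]},
], gripper=70)

```text
time: 32.33
position: [0.5885, -0.0626, 0.0479]
tcp_rot: [-1.886, -2.512, 0.003]
wrist_force: [0.1, 0.1, -0.2]
grip_width: 0.0615
```

Request:
send_rows([
  {"travel":[0,0,-5],"rot":[0,0,0]},
  {"travel":[0,0,-15],"rot":[0,0,0]},
  {"travel":[0,0,-35],"rot":[0,0,0]},
  {"travel":[0,0,-70],"rot":[0,0,0]},
  {"travel":[0,0,-120],"rot":[0,0,0]},
  {"travel":[-30,0,-180],"rot":[0,0,0]},
  {"travel":[-90,0,-240],"rot":[0,0,0]},
  {"travel":[-140,0,-270],"rot":[0,0,0]},
  {"travel":[-140,0,-270],"rot":[0,0,0]},
  {"travel":[-140,0,-270],"rot":[0,0,0]},
])

```text
time: 33.58
position: [0.6283, -0.1982, 0.3202]
tcp_rot: [1.888, 2.507, -0.001]
wrist_force: [0.1, 1.0, -0.4]
grip_width: 0.0616
```

```bash
python3 - <<'E'
from h import *
from cell import optics
s=state()
a=optics.snapshot("wrist");b=optics.snapshot("scene");c=optics.snapshot("top")
cv2.imwrite("pics/end.png",np.hstack([cv2.resize(a["pixels"],(480,300)),cv2.resize(b["pixels"][70:280,220:430],(300,300))])[:,:,::-1])
for d in (a,b,c):
    P=cloud(d);x=P@XP;y=P@YP+.549;z=P[...,2];hsv=cv2.cvtColor(d["pixels"],cv2.COLOR_RGB2HSV)
    m=(z>.055)&(z<.1)&(abs(y)<.06)&(x>-.27)&(x<-.18)&(hsv[...,2]>80)&(hsv[...,1]<90)
    if m.sum()<30: continue
    Q=P[m];zt=np.percentile(z[m],97);r=cv2.minAreaRect(Q[:,:2].astype(np.float32)*1000);print(m.sum(),"top z",zt,"x",np.percentile(x[m],[2,50,98]).round(4),"y",np.percentile(y[m],[2,98]).round(4),r)
    k=x[m]; A=np.c_[2*k,2*z[m],np.ones(len(k))];q=np.linalg.lstsq(A,k**2+z[m]**2,rcond=None)[0];print("circle",q[:2],np.sqrt(q[2]+q[0]**2+q[1]**2))
E
python3 -c "
from h import *
edge()"
```

```text
t 33.58 XP,YP,z -0.3656 -0.548 0.3202 tilt 89.8 err rot [ 0.1  0.3 -0.2]
F xp,yp,z 0.89 -0.36 -0.35 q [ 0.59  0.55 -0.55  1.41  0.29  1.27  0.3 ] grip 0.0616
2101 top z 0.08335640439087333 x [-0.2555 -0.2281 -0.1975] y [-0.0232  0.025 ] ((589.3594360351562, -63.9991340637207), (49.91084671020508, 61.351234436035156), 16.238616943359375)
circle [-0.22511732  0.05173118] 0.030930794627928297
391 top z 0.08375598905547578 x [-0.2595 -0.2442 -0.2089] y [-0.0248  0.0243] ((592.04638671875, -70.6375732421875), (50.68106460571289, 60.12263488769531), 17.193035125732422)
circle [-0.23149497  0.0579798 ] 0.024535720347897975
320 top z 0.08548736655476914 x [-0.2538 -0.2237 -0.1979] y [-0.0238  0.0238] ((590.90087890625, -65.09719848632812), (50.62730026245117, 60.4599723815918), 17.208234786987305)
circle [-0.22814455  0.05451566] 0.029373018771575016Traceback (most recent call last):
  File "<string>", line 3, in <module>
    edge()
    ~~~~^^
  File "h.py", line 60, in edge
    k=r>.2;print("edge theta min",np.percentile(t[k],[1,5,50,99]).round(3),k.sum());return d
                                  ~~~~~~~~~~~~~^^^^^^^^^^^^^^^^^^
    return _quantile_unchecked(
        a, q, axis, out, overwrite_input, method, keepdims, weights)
    return _ureduce(a,
                    func=_quantile_ureduce_func,
    ...<5 lines>...
                    overwrite_input=overwrite_input,
                    method=method)
    r = func(a, **kwargs)
    result = _quantile(arr,
                       quantiles=q,
    ...<2 lines>...
                       out=out,
                       weights=wgt)
    slices_having_nans = np.isnan(arr[-1, ...])
                                  ~~~^^^^^^^^^
IndexError: index -1 is out of bounds for axis 0 with size 0
```

View pics/end.png

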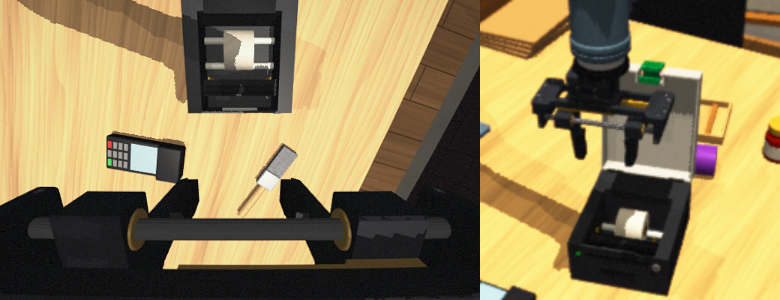

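The final views show the roll on the two rollers in the middle of the well, the cover standing open with its tab intact, and the gripper clear. I'm handing in.

```bash
python3 -c "
from cell import order
print(order.finish_job())"
```

```text
the job is handed in; nothing more can be done
None
```

The new label roll is lying home on the two white rollers, and the printer's cover is standing open at about 1.73 rad. The job took about 34 s of the 72 s allowed.

- **Tab:** I felt for the green tab and pressed it with up to about 11.7 N measured, so it did not snap. I kept it pressed while lifting the cover past the barb.
- **Cover:** I swung it to 0.4 rad on the pressed tab. The rest of the way I lifted with the open fingers under its front edge, on either side of the tab.
- **Roll:** I gripped the white roll by its ends, carried it over the cover and lowered it with about 6 N at touchdown, then released it with a small opening.

**Last checks:**
- The wrist camera put the roll's centre at 51.7 mm height, against 51 mm expected. It is within about 1 mm of the middle of the well in x and y, with its axis along the rollers.
- The gripper was clear, with forces near zero.

**Failed or disagreeing checks:**
- The final computed reading of the cover angle failed because the cover was out of the wrist camera's view. That it was still open rests on the last scene picture; the 1.73 rad was measured just after the swing.
- The scene and top cameras put the roll's centre 3 to 6 mm higher. They saw only part of the roll, so I trusted the wrist camera.

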